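# Pile the slide cases in the carrier and lock the bar with the T-key

### The arm

A 6-joint arm with a two-finger parallel gripper is mounted at the origin on the work surface. World frame = base frame: x ahead of the robot, y to its left, z up, the work surface at z = 0. Lengths are in m, angles in rad, forces in N, time in s.
With the tool pointing down it reaches from about 0.325 to 0.9 m from the base axis. Payload 3.5 kg.
Tool frame: the origin (TCP) lies between the finger pads; the fingertips stand 25 mm ahead of it and the grasp point (between the pads) lies 6 mm ahead of it; z points along the fingers, x is the direction in which the jaws open and shut, and the axes are right-handed (so a half turn about z gives the same grasp; the last joint's range is limited). The gripper opens to 85 mm and grips with 20 to 120 N. Pads are 22 mm wide; open, the fingers measure 114 mm over their backs; the gripper's body (76 mm by 85 mm) begins 54 mm behind the grasp point. The pads swing forward as they close: fully open they stand 13 mm farther back than shut.
Start: joints at [-1.368, 0.276, -0.026, 1.268, 0, 1.467], TCP at [0.188, -0.596, 0.256] pointing down, gripper open.
Joint ranges: [-3.12, 3.12], [-0.85, 1.88], [-1.08, 1.24], [-1.95, 2.15], [-1.57, 1.53], [-3.14, 3.14]. Speed limits (rad/s): [2.57, 2.57, 3.14, 3.14, 3.14, 3.14].

### API

Orientations are given as a unit quaternion [x, y, z, w].
In Python, from workcell import robot gives the robot as it stands.
- The arm moves only by the tool step_arm, never from a script. Its argument "commands" is a list of rows, each a list of 7 numbers: the closure in counts, from 0 (fully open) to 255 (shut), then the shift along the tool's x, y, z in m, then the turn, a rotation vector about the tool's x, y, z in rad. A call has 1 to 20 rows; each row is the pose to reach, as a shift and turn from the pose measured when the call began, along the tool's axes at that moment; what a row does not reach only later rows make up. A row lasts 1/10 s, in which the tool goes at most 50 mm and 8.59 degrees, less where a joint would pass 70% of its speed; a pose out of reach is approached as far as the arm can. A call with a gripper value outside its range is refused whole. The fingers move at their own pace and stop on an object; "force" is the grip in N (left out, the last holds). Time passes only in rows, so rows that repeat a pose let the fingers close. It gives the time, the measured TCP pose, the force and the opening at its end, in the units of the state.
- robot.get_obs(): the state, without advancing time (a new reading comes with each control period).
- robot.camera(name): name is "scene" or "top"; returns the picture (420x560x3 uint8, blue, green, red); there is no depth.
- robot.get_calibration(name): a dict with "fx", "fy", "cx", "cy" (pixels), "rvec" (rotation vector, rad) and "tvec" (3), from world to camera coordinates, as OpenCV has them. Camera axes: x right, y down, z forward; pixel columns grow to the right and rows downward; lengths in m; the calibration is good to about 2 mm. A picture is of the moment at which its call begins. get_calibration takes no time and is no camera call.
- robot.job_done(): hands the job in, once; it reports no verdict.
Trained networks look in the newest picture that a camera, given by its name, has taken for a name from the list of things; names that differ only in an ending like _2 or _b are one class to them, and where a whole thing is asked for, a point or a joint stands for the part that bears it (a point fixed in the world has none). Each returns a list of dicts, best first, with "confidence" (0 to 1); they miss things now and then, are a little off and sometimes report something else, mostly with a low value. They report only what shows in the picture. A call takes as long as a camera call. They do not tell look-alikes from the thing itself.
- robot.search_frame(label, camera): "extent" ([centre column, centre row, width, height] in pixels, round what is visible of it).
- robot.mark_of(label, camera): "location" ([row, column] in pixels: a listed point, or the origin of a listed thing).
The state is a dict: "clock": time; "qpos": joint angles; "dq": joint speeds; "joint_torque": joint torques, N m; "eef_pos": TCP position; "eef_rot": TCP orientation; "wrist_force": force on the tool from outside, world axes, zero at the start; "torque": the same for the moment, N m; "finger_gap": opening from 0.0 (shut) to 1.0 (fully open).
Only numpy, scipy, OpenCV 4.12 (cv2) and the standard library are available. Lean on these libraries where they do the work, as an engineer would, in place of code of your own. Each camera call takes 0.05 s, during which the arm holds its last target. There are 200 camera calls.

### The job

Get the flat slide cases ready to carry to the microscopes: stack every case that is there into one square pile on the carrier's black rubber pad, long sides along the pad's long sides and edges flush with the pad, while the blue bar is still open. Then swing the bar fully down over the pile, take the orange T-key from its stand, pass its crosspiece down through the slot in the bar and the bridge under it until the collar sits on the bar, turn it a quarter turn so it cannot come back out, and let go. Leave the oil bottle, the stain jar and the black slide box where they are.

Things in the scene. Friction and masses are not known exactly. Their poses are not given: they have to be found in the camera images.
- carrier: Fixed carrier, plate 200 (x) x 260 (y) x 10 mm. Origin: centre of underside, z up. In mm: rubber pad centred, top z 14, open to +x and -x; latch bridge at y -113 to -57, 60 wide, 8 thick, top z 82, on legs at x +/-22 to 30, hollow below; hinge cheeks at x +/-27 to 37, y 92 to 118, top z 100.
- pad (a point): Centre of the top of the black rubber pad where the pile goes. x, y, z as the carrier's; the pad measures 60 (x) x 90 (y) mm.
- slot (a point): Centre of the slot in the latch bridge, at the bridge's top face (82 mm above the bench), axes as the carrier's. Slot 14 (x) x 36 (y) mm, right through the 8 mm bridge, 64 mm of free space below it. The bar's identical slot lies exactly over it when the bar is closed.
- bar_hinge (a point): Hinge axis of the bar, 86 mm above the bench, axes as the carrier's; the hinge axis runs along the carrier's x.
- bar_tip (a point): Middle of the bar's red end tab (30 mm wide along the carrier's x, 35 mm long, 8 mm thick), 243 mm from the hinge axis. The tab can be pinched across its 30 mm width from above at any bar angle; closed, it overhangs beyond the bridge with free space below.
- bar (a joint): Angle of the blue bar (48 mm wide, 8 mm thick), rad: 0 = closed, level over the pile, underside 82 and top 90 mm above the bench; 1.57 = upright; 1.8 = stop. bar_tip from the hinge in the carrier's axes: y = -243 cos q, z = +243 sin q mm. Stiff hinge (0.3 N m): it stays where left.
- stand: Fixed grey plastic block 64 x 64 x 40 mm that holds the key upright in a slot 36 (x) x 14 (y) mm, open at its top. Origin: centre of its underside.
- key: Loose upright T-key, 80 g. Origin: centre of the crosspiece's underside. In mm: crosspiece 28 (x) x 8 (y), z 0-8; shank 8 thick, z 8-28; collar 40 across, z 28-33; orange handle 36 (x) x 14 (y), z 33-63. Collar rests on the stand's top, or, fully in, on the closed bar (origin 62 above the bench; crosspiece 4 below the bridge, turns freely either way, no stop).
- oil_bottle: Bystander: small amber dropper bottle, 32 mm across, 75 mm tall. Origin: centre of its underside.
- stain_jar: Bystander: glass jar, 60 mm across, 80 mm tall. Origin: centre of its underside.
- slide_box: Bystander: flat black box 70 x 110 x 30 mm. Origin: centre of its underside.
- case0: Flat closed plastic slide case, white with a pale paper label, 60 (x) x 90 (y) x 12 mm, about 60 g, lying flat. Origin: centre of its underside. May be absent.
- case1: Flat closed plastic slide case, yellow with a pale paper label, 60 (x) x 90 (y) x 12 mm, about 60 g, lying flat. Origin: centre of its underside. May be absent.
- case2: Flat closed plastic slide case, green with a pale paper label, 60 (x) x 90 (y) x 12 mm, about 60 g, lying flat. Origin: centre of its underside. May be absent.
- case3: Flat closed plastic slide case, blue with a pale paper label, 60 (x) x 90 (y) x 12 mm, about 60 g, lying flat. Origin: centre of its underside. May be absent.
- case4: Flat closed plastic slide case, red with a pale paper label, 60 (x) x 90 (y) x 12 mm, about 60 g, lying flat. Origin: centre of its underside. May be absent.
Not all that is in view belongs to the job. Several things look just like the case3: the one meant starts farthest from the robot's base.

How it is judged:
By the outcome, as a careful person would: the job done as asked, in the order asked, and still so for the second after the job is handed in, with the robot touching nothing.
Of case0, case1, case2, case3, case4 only 4 to 5 are there at a start; the rules pass over those that are not, and their reading is None.
At some moment in a run one of case0, case1, case2, case3, case4 may be knocked a few centimetres aside while the robot is not near it.
It also fails if it takes over 210 s, if anything falls off the work surface, if the arm or the gripper's body presses on something with over 40 N, if the wrist force passes 120 N, or if a joint passes its speed limit or range.

## Working session

There is one attempt and no reset: what is moved stays moved. The work goes in short steps, Python scripts to look and compute and a tool call to move; the robot and the scene stay as the last step left them, time stands still between calls to the robot, and variables do not carry over. Pictures are saved under pics/ and viewed, about 12 in all and at most 16, crops included, and the job is handed in when it is done.

Besides the shell and the picture viewer there is one more tool, called in YAML: its name, and indented under it one key for each argument. step_arm: Moves the arm, as the interface text tells. Its arguments: {"type":"object","properties":{"commands":{"type":"array","items":{"type":"array","items":{"type":"number"}}},"force":{"type":"number"}},"required":["commands"]}

```bash
ls; mkdir -p pics; python3 - <<'E'
from workcell import robot
import cv2
o=robot.get_obs();print({k:o[k] for k in('clock','eef_pos','eef_rot','finger_gap','wrist_force')})
for c in('scene','top'):
    cv2.imwrite(f'pics/{c}0.png',robot.camera(c)); k=robot.get_calibration(c);print(c,k)
E
```

```text
pics
{'clock': 0.0, 'eef_pos': array([ 0.18800213, -0.59529271,  0.25513725]), 'eef_rot': array([ 8.06548137e-01, -5.91167340e-01, -8.26852856e-04, -7.71884414e-04]), 'finger_gap': 1.0035697464856261, 'wrist_force': array([-0.87459826, -0.15083624,  0.5496303 ])}
scene {'fx': 468.58030856397374, 'fy': 468.58030856397374, 'cx': 283.8441568397193, 'cy': 212.11457783987728, 'rvec': array([ 1.57260996,  2.03103562, -0.82963015]), 'tvec': array([ 0.13135761, -0.31856982,  1.55325347])}
top {'fx': 391.3208197675254, 'fy': 391.3208197675254, 'cx': 282.4225785942587, 'cy': 206.25453805508246, 'rvec': array([ 2.17886254, -2.18732631,  0.10794818]), 'tvec': array([0.01099274, 0.5259275 , 1.00949186])}
```

View pics/scene0.png

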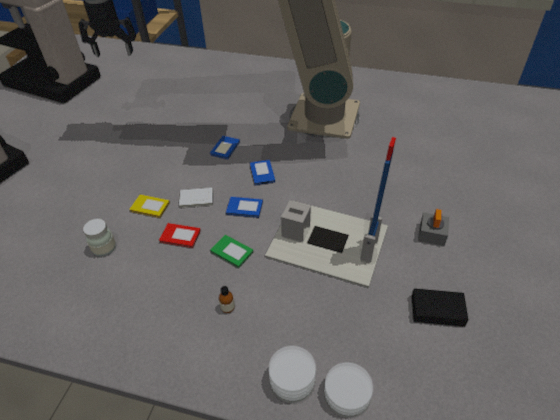

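View pics/top0.png

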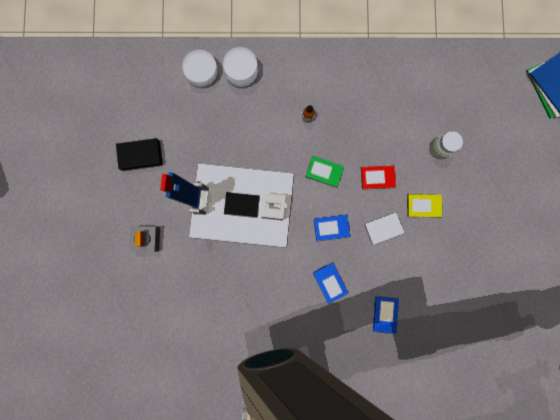

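```bash
cat > h.py <<'E'
import numpy as np, cv2
from workcell import robot
from scipy.optimize import minimize
from scipy.spatial.transform import Rotation as R
CAL={c:robot.get_calibration(c) for c in('scene','top')}
def K(c): k=CAL[c]; return np.array([[k['fx'],0,k['cx']],[0,k['fy'],k['cy']],[0,0,1.]])
def proj(P,c): return cv2.projectPoints(np.atleast_2d(np.float64(P)),CAL[c]['rvec'],CAL[c]['tvec'],K(c),None)[0][:,0]
def back(uv,z,c):
    Rm=cv2.Rodrigues(CAL[c]['rvec'])[0]; C=-Rm.T@CAL[c]['tvec']
    d=Rm.T@np.linalg.solve(K(c),np.r_[uv,1.]); return C+d*(z-C[2])/d[2]
def tri(uvs): # {cam:uv}
    A=[]
    for c,uv in uvs.items():
        P=K(c)@np.c_[cv2.Rodrigues(CAL[c]['rvec'])[0],CAL[c]['tvec']]
        A+= [uv[0]*P[2]-P[0],uv[1]*P[2]-P[1]]
    v=np.linalg.svd(np.array(A))[2][-1]; return v[:3]/v[3]
HSV=dict(yellow=((22,120,80),(35,255,255)),green=((45,100,50),(80,255,255)),blue=((100,140,90),(125,255,255)),
 red=((0,150,100),(6,255,255)),white=((0,0,150),(179,60,255)),black=((0,0,0),(179,255,45)))
def blobs(im,col,lo=150,hi=2500):
    m=cv2.inRange(cv2.cvtColor(im,cv2.COLOR_BGR2HSV),*map(np.array,HSV[col]))
    return [c for c in cv2.findContours(m,cv2.RETR_EXTERNAL,cv2.CHAIN_APPROX_NONE)[0] if lo<cv2.contourArea(c)<hi]
def fit(cnt,c,z0,h,sx=.06,sy=.09):
    """pose x,y,yaw of a box (underside z0, height h) whose silhouette matches the contour; yaw = box x axis, +-90deg; 3rd: IoU"""
    x,y,w,hh=cv2.boundingRect(cnt); S=8; o=np.array([x-4,y-4]); shp=((hh+8)*S,(w+8)*S)
    M=np.zeros((hh+8,w+8),np.uint8); cv2.drawContours(M,[cnt-o.astype(int)],-1,1,-1)
    M=np.kron(M,np.ones((S,S),np.uint8))
    B=np.array([[a*sx/2,b*sy/2,q] for a in(-1,1) for b in(-1,1) for q in(z0,z0+h)])
    def f(p):
        P=B.copy(); t=p[2]; P[:,:2]=B[:,:2]@np.array([[np.cos(t),np.sin(t)],[-np.sin(t),np.cos(t)]])+p[:2]
        u=((proj(P,c)-o+.5)*S).astype(np.float32)
        m=np.zeros(shp,np.uint8); cv2.fillConvexPoly(m,np.round(cv2.convexHull(u)*16).astype(np.int32),1,shift=4)
        return 1-(m&M).sum()/(m|M).sum()
    r=cv2.minAreaRect(cnt); box=np.array([back(q,z0+h,c)[:2] for q in cv2.boxPoints(r)])
    e=[box[1]-box[0],box[2]-box[1]]; L=max(e,key=np.linalg.norm); t=np.arctan2(L[1],L[0])-np.pi/2
    t=(t+np.pi/2)%np.pi-np.pi/2
    best=None
    for dt in(0,.08,-.08):
        s=minimize(f,[*box.mean(0),t+dt],method='Nelder-Mead',options=dict(initial_simplex=[[*(box.mean(0)+np.array(d[:2])),t+dt+d[2]] for d in((0,0,0),(.006,0,0),(0,.006,0),(0,0,.08))],xatol=1e-4,fatol=1e-4))
        if best is None or s.fun<best.fun: best=s
    return best.x,1-best.fun
def go(p,yaw=None,rot=None):
    """shift and rotvec in the tool axes from now to world TCP p with tool down, jaws (tool x) along yaw (mod pi)"""
    o=robot.get_obs(); Q=R.from_quat(o['eef_rot'])
    sh=Q.inv().apply(np.array(p)-o['eef_pos'])
    if rot is None:
        c=[R.from_matrix(np.array([[np.cos(a),np.sin(a),0],[np.sin(a),-np.cos(a),0],[0,0,-1]]).T) for a in(yaw,yaw+np.pi)]
        rv=min([(Q.inv()*q).as_rotvec() for q in c],key=np.linalg.norm)
    else: rv=(Q.inv()*rot).as_rotvec()
    return np.round(sh,4),np.round(rv,4)
E
python3 - <<'E'
from h import *
np.set_printoptions(precision=4,suppress=True)
ims={c:robot.camera(c) for c in('scene','top')}
for col in('yellow','green','blue','red','white'):
  for c in('top','scene'):
    for b in blobs(ims[c],col,150,1500):
      u=cv2.boundingRect(b)
      if not ((120<u[0]<450 and 140<u[1]<300)): continue
      print(col,c,u,cv2.contourArea(b),*fit(b,c,0,.012))
for b in blobs(ims['top'],'black',200,3000):
    u=cv2.boundingRect(b)
    if 100<u[1]<260 and 100<u[0]<400: print('black',u,*fit(b,'top',.014,0), *fit(b,'top',0,.03,.07,.11))
for n in('carrier','pad','slot','bar_hinge','bar_tip','stand','key'):
    r={c:robot.mark_of(n,c) for c in('top','scene')}
    g={c:(np.array(v[0]['location'])[::-1],v[0]['confidence']) for c,v in r.items() if v}
    print(n,g, tri({c:v[0] for c,v in g.items()}) if len(g)==2 else '')
E
```

```text
yellow top (408, 194, 34, 23) 712.0 [ 0.5293 -0.373  -0.0219] 0.9509037377893034
yellow scene (130, 195, 39, 23) 544.0 [ 0.5251 -0.3751 -0.0182] 0.897015492823876
green top (306, 156, 38, 31) 683.5 [ 0.6227 -0.105  -0.3371] 0.9454251666330035
green scene (211, 235, 42, 32) 696.5 [ 0.618  -0.1057 -0.3535] 0.9015308154864655
blue top (373, 297, 26, 37) 727.5 [ 0.241  -0.2609  1.4592] 0.9054407651357935
blue top (313, 263, 35, 40) 743.0 [ 0.3251 -0.1164 -1.117 ] 0.9610278291015067
blue top (314, 215, 36, 26) 701.0 [ 0.4708 -0.1218  0.1145] 0.9552743623413315
blue scene (226, 197, 36, 19) 488.0 [ 0.4622 -0.1236  0.1608] 0.8208468273959458
blue scene (250, 160, 25, 23) 391.5 [ 0.3136 -0.1198 -1.1149] 0.8573473579386319
red top (361, 166, 35, 23) 683.5 [ 0.6067 -0.2502  0.0402] 0.941201134049435
red scene (159, 223, 41, 23) 582.5 [ 0.5982 -0.2528  0.0364] 0.8304005913393425
white top (323, 276, 19, 22) 209.0 [ 0.3281 -0.0988 -1.1068] 0.46163128906491746
white top (319, 221, 19, 14) 196.0 [ 0.485  -0.1331  0.0922] 0.5578057412504915
white top (366, 213, 38, 32) 693.5 [ 0.4683 -0.2637  0.353
[... 845 characters left out ...]
8
carrier {'top': (array([241.1, 205.4]), 0.89), 'scene': (array([328.6, 240.9]), 0.62)} [0.53   0.1208 0.004 ]
pad {'top': (array([238. , 206.2]), 0.82), 'scene': (array([329.8, 238.7]), 0.77)} [0.5279 0.1253 0.0115]
slot {'top': (array([273.9, 202.5]), 0.55), 'scene': (array([298. , 212.1]), 0.97)} [0.5284 0.0373 0.0863]
bar_hinge {'top': (array([194.3, 198.5]), 0.71), 'scene': (array([372.6, 233.3]), 0.98)} [0.542  0.2269 0.0763]
bar_tip {'top': (array([165.3, 182.6]), 0.67), 'scene': (array([390.8, 148. ]), 0.67)} [0.5438 0.2299 0.3308]
stand {'scene': (array([431. , 233.9]), 0.69)} 
key {'top': (array([145.1, 237.6]), 0.62), 'scene': (array([432.2, 234.6]), 0.61)} [0.4455 0.3721 0.004 ]
```

```bash
python3 - <<'E'
from h import *
im=robot.camera('top'); sc=robot.camera('scene')
def ov(im,c,pose):
    im=im.copy(); S=16
    return im
g=cv2.cvtColor(im,cv2.COLOR_BGR2HSV)
m=cv2.inRange(g,np.array((0,0,140)),np.array((179,60,255)))
cs=[c for c in cv2.findContours(m,cv2.RETR_EXTERNAL,cv2.CHAIN_APPROX_NONE)[0] if cv2.contourArea(c)>3500]
for c in cs:
    print(cv2.boundingRect(c),cv2.contourArea(c)); h=cv2.convexHull(c)
    if cv2.boundingRect(c)[1]>120 and cv2.boundingRect(c)[1]<250: print(fit(h,'top',0,.01,.2,.26)); print(fit(c,'top',0,.01,.2,.26))
a=cv2.resize(im[150:260,120:300],None,fx=4,fy=4,interpolation=cv2.INTER_CUBIC)
b=cv2.resize(sc[130:290,260:460],None,fx=3.6,fy=3.6,interpolation=cv2.INTER_CUBIC)
cv2.imwrite('pics/ca.png',a);cv2.imwrite('pics/cb.png',b)
E
```

```text
(188, 163, 106, 84) 5668.5
(array([ 0.532927  ,  0.11968512, -0.10883113]), np.float64(0.9596945373924824))
(array([ 0.53281203,  0.11883454, -0.10656103]), np.float64(0.796527595297229))
(0, 0, 560, 39) 20423.5
```

View pics/ca.png

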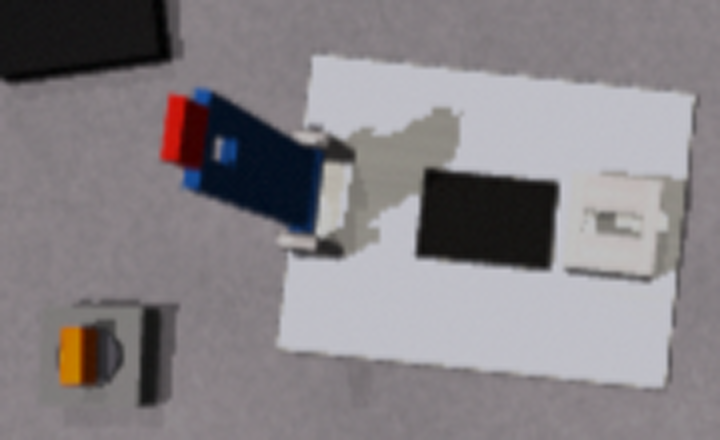

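```bash
python3 -c "
from h import *
print(go([.4683,-.2637,.12],.3533))"
```

```text
(array([-0.2326, -0.3672,  0.1363]), array([-0.    ,  0.    ,  1.5233]))
```

```bash
sed -i 's/for a in(yaw,yaw+np.pi)\]/for a in(yaw,)]/' h.py; python3 -c "
from h import *
print(go([.4683,-.2637,.12],.3533))"
```

```text
(array([-0.2326, -0.3672,  0.1363]), array([-0.    , -0.    , -1.6183]))
```

step_arm:
  commands:
    - [0, -0.2326, -0.3672, 0.08, 0, 0, -1.618]
    - [0, -0.2326, -0.3672, 0.08, 0, 0, -1.618]
    - [0, -0.2326, -0.3672, 0.08, 0, 0, -1.618]
    - [0, -0.2326, -0.3672, 0.1363, 0, 0, -1.618]
    - [0, -0.2326, -0.3672, 0.1363, 0, 0, -1.618]
    - [0, -0.2326, -0.3672, 0.1363, 0, 0, -1.618]
    - [0, -0.2326, -0.3672, 0.1363, 0, 0, -1.618]
    - [0, -0.2326, -0.3672, 0.1363, 0, 0, -1.618]
    - [0, -0.2326, -0.3672, 0.1363, 0, 0, -1.618]
    - [0, -0.2326, -0.3672, 0.1363, 0, 0, -1.618]
    - [0, -0.2326, -0.3672, 0.1363, 0, 0, -1.618]
    - [0, -0.2326, -0.3672, 0.1363, 0, 0, -1.618]
    - [0, -0.2326, -0.3672, 0.1363, 0, 0, -1.618]
    - [0, -0.2326, -0.3672, 0.1363, 0, 0, -1.618]
  force: 40

```text
clock: 2.4
eef_pos: [0.4683, -0.2642, 0.1203]
eef_rot: [0.985, 0.174, 0.0, 0.0]
wrist_force: [-0.5, 0.4, 0.5]
finger_gap: 1.002
```

step_arm:
  commands:
    - [0, 0, 0, 0.05, 0, 0, 0]
    - [0, 0, 0, 0.08, 0, 0, 0]
    - [0, 0, 0, 0.088, 0, 0, 0]
    - [0, 0, 0, 0.094, 0, 0, 0]
    - [0, 0, 0, 0.094, 0, 0, 0]

```text
clock: 2.9
eef_pos: [0.4687, -0.2648, 0.0268]
eef_rot: [0.985, 0.174, 0.0, 0.001]
wrist_force: [0.2, -0.2, 0.3]
finger_gap: 0.999
```

```bash
python3 - <<'E'
from h import *
a=robot.camera('scene')
print(proj([robot.get_obs()['eef_pos']],'scene'))
cv2.imwrite('pics/g1.png',cv2.resize(a[130:260,120:280],None,fx=5,fy=4.6,interpolation=cv2.INTER_CUBIC))
E
```

```text
[[193.25346641 192.32218891]]
```

View pics/g1.png

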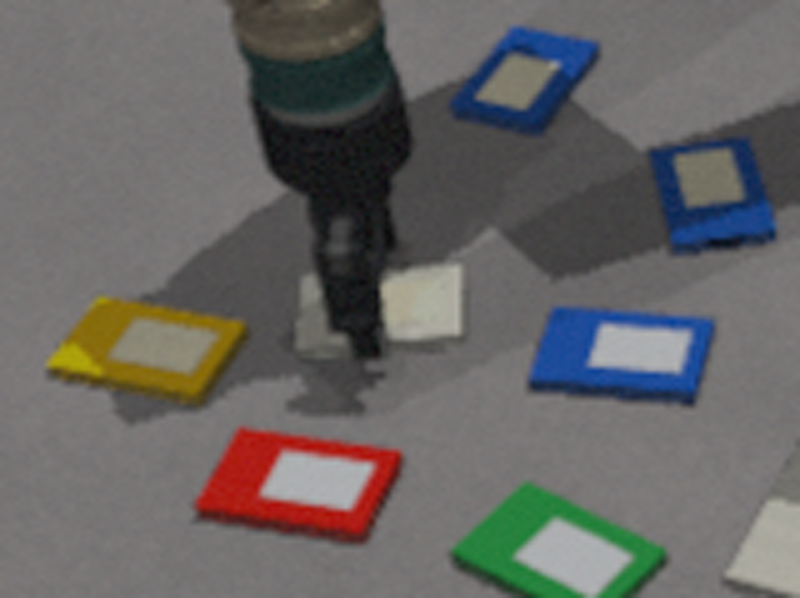

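step_arm:
  commands:
    - [0, 0, 0, 0.004, 0, 0, 0]
    - [0, 0, 0, 0.006, 0, 0, 0]
    - [120, 0, 0, 0.006, 0, 0, 0]
    - [120, 0, 0, 0.006, 0, 0, 0]
    - [120, 0, 0, 0.006, 0, 0, 0]
    - [120, 0, 0, 0.006, 0, 0, 0]
    - [120, 0, 0, 0.006, 0, 0, 0]

```text
clock: 3.65
eef_pos: [0.4697, -0.2654, 0.0221]
eef_rot: [0.985, 0.174, 0.001, 0.001]
wrist_force: [-0.8, 0.2, 5.2]
finger_gap: 0.69
```

```bash
cat >> h.py <<'E'
PAD=np.array([.5328,.1190]); PY=-.105
def off(case,yaw):  # case centre in tool axes-free frame: along jaws, along perp
    d=np.array(case)-robot.get_obs()['eef_pos'][:2]; c,s=np.cos(yaw),np.sin(yaw)
    return np.array([c*d[0]+s*d[1],-s*d[0]+c*d[1]])
def place(perp,z): # TCP target over the pad when case centre lies perp along the case's y from the TCP
    return go([*(PAD-perp*np.array([-np.sin(PY),np.cos(PY)])),z],PY)
E
python3 -c "
from h import *
print(off([.4683,-.2637],.3533)); print(place(.002,.14))"
```

```text
[-0.00071428  0.00202522]
(array([ 0.1905, -0.3372, -0.1186]), array([ 0.0026, -0.0028,  0.455 ]))
```

step_arm:
  commands:
    - [120, 0, 0, -0.05, 0, 0, 0]
    - [120, 0, 0, -0.1, 0, 0, 0]
    - [120, 0.19, -0.337, -0.118, 0.0026, -0.0028, 0.455]
    - [120, 0.1905, -0.3372, -0.1186, 0.0026, -0.0028, 0.455]
    - [120, 0.1905, -0.3372, -0.1186, 0.0026, -0.0028, 0.455]
    - [120, 0.1905, -0.3372, -0.1186, 0.0026, -0.0028, 0.455]
    - [120, 0.1905, -0.3372, -0.1186, 0.0026, -0.0028, 0.455]
    - [120, 0.1905, -0.3372, -0.1186, 0.0026, -0.0028, 0.455]
    - [120, 0.1905, -0.3372, -0.1186, 0.0026, -0.0028, 0.455]
    - [120, 0.1905, -0.3372, -0.1186, 0.0026, -0.0028, 0.455]
    - [120, 0.1905, -0.3372, -0.1186, 0.0026, -0.0028, 0.455]
    - [120, 0.1905, -0.3372, -0.1186, 0.0026, -0.0028, 0.455]

```text
clock: 4.85
eef_pos: [0.5321, 0.1181, 0.1394]
eef_rot: [0.999, -0.051, -0.001, 0.0]
wrist_force: [-0.8, 0.2, -0.4]
finger_gap: 0.686
```

```bash
python3 - <<'E'
from h import *
print(robot.get_obs()['eef_pos'],place(.002,.037))
a=robot.camera('scene')
cv2.imwrite('pics/g2.png',cv2.resize(a[110:290,250:410],None,fx=3.3,fy=3.3,interpolation=cv2.INTER_CUBIC))
E
```

```text
[0.53209467 0.11805609 0.13942287] (array([0.0007, 0.0009, 0.1024]), array([0.0008, 0.0011, 0.0029]))
```

View pics/g2.png

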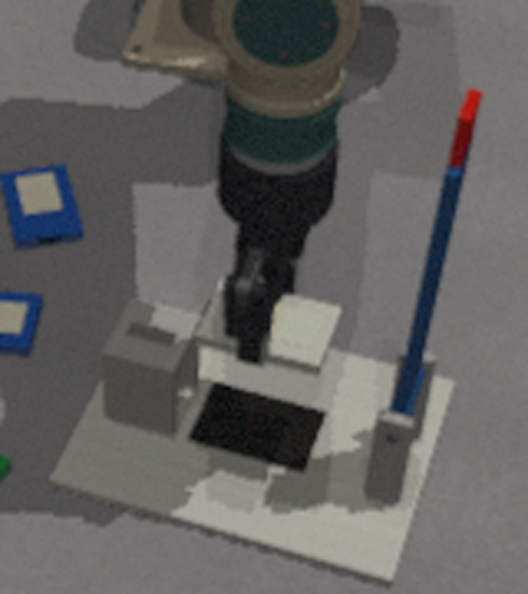

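step_arm:
  commands:
    - [120, 0.0007, 0.0009, 0.05, 0, 0, 0.003]
    - [120, 0.0007, 0.0009, 0.085, 0, 0, 0.003]
    - [120, 0.0007, 0.0009, 0.097, 0, 0, 0.003]
    - [120, 0.0007, 0.0009, 0.1025, 0, 0, 0.003]
    - [120, 0.0007, 0.0009, 0.1025, 0, 0, 0.003]
    - [120, 0.0007, 0.0009, 0.1025, 0, 0, 0.003]
    - [0, 0.0007, 0.0009, 0.1025, 0, 0, 0.003]
    - [0, 0.0007, 0.0009, 0.1025, 0, 0, 0.003]
    - [0, 0.0007, 0.0009, 0.1025, 0, 0, 0.003]
    - [0, 0.0007, 0.0009, 0.1025, 0, 0, 0.003]

```text
clock: 5.9
eef_pos: [0.5326, 0.1159, 0.0371]
eef_rot: [0.999, -0.054, -0.001, 0.0]
wrist_force: [-0.7, 1.0, 0.1]
finger_gap: 0.998
```

```bash
python3 -c "
from h import *
print(go([.38,-.40,.20],0))"
```

```text
(array([-0.0967,  0.5294, -0.1624]), array([ 0.0008,  0.001 , -0.1071]))
```

step_arm:
  commands:
    - [0, 0, 0, -0.05, 0, 0, 0]
    - [0, 0, 0, -0.1, 0, 0, 0]
    - [0, -0.0967, 0.5294, -0.1624, 0, 0, -0.107]
    - [0, -0.0967, 0.5294, -0.1624, 0, 0, -0.107]
    - [0, -0.0967, 0.5294, -0.1624, 0, 0, -0.107]
    - [0, -0.0967, 0.5294, -0.1624, 0, 0, -0.107]
    - [0, -0.0967, 0.5294, -0.1624, 0, 0, -0.107]
    - [0, -0.0967, 0.5294, -0.1624, 0, 0, -0.107]
    - [0, -0.0967, 0.5294, -0.1624, 0, 0, -0.107]
    - [0, -0.0967, 0.5294, -0.1624, 0, 0, -0.107]
    - [0, -0.0967, 0.5294, -0.1624, 0, 0, -0.107]
    - [0, -0.0967, 0.5294, -0.1624, 0, 0, -0.107]
    - [0, -0.0967, 0.5294, -0.1624, 0, 0, -0.107]
    - [0, -0.0967, 0.5294, -0.1624, 0, 0, -0.107]

```text
clock: 7.3
eef_pos: [0.3794, -0.4056, 0.2012]
eef_rot: [1.0, -0.003, 0.0, 0.003]
wrist_force: [0.9, 0.2, 0.3]
finger_gap: 1.003
```

```bash
cat > look.py <<'E'
from h import *
import sys
np.set_printoptions(precision=4,suppress=True)
im=robot.camera('top'); n=sys.argv[1]
print(robot.get_obs()['clock'],robot.get_obs()['eef_pos'])
for col in('yellow','green','blue','red','white'):
    for b in blobs(im,col,300,1500):
      u=cv2.boundingRect(b)
      if 120<u[0]<450 and 140<u[1]<280: print(col,u,*fit(b,'top',0,.012))
cv2.imwrite(f'pics/t{n}.png',cv2.resize(im[140:270,130:460],None,fx=2.4,fy=2.4,interpolation=cv2.INTER_CUBIC))
cv2.imwrite(f'pics/p{n}.png',cv2.resize(im[175:240,195:300],None,fx=7,fy=7,interpolation=cv2.INTER_CUBIC))
np.save('top.npy',im)
E
python3 look.py 1
```

```text
7.35 [ 0.3795 -0.4026  0.2004]
yellow (408, 194, 34, 23) [ 0.5293 -0.373  -0.0219] 0.9509037377893034
green (306, 156, 38, 31) [ 0.6226 -0.1049 -0.3367] 0.9431152245079416
blue (313, 263, 35, 40) [ 0.3254 -0.1161 -1.1168] 0.9542914894834195
blue (314, 215, 36, 26) [ 0.4707 -0.1218  0.1175] 0.9561256961018297
red (361, 166, 35, 23) [ 0.6066 -0.2502  0.0412] 0.9434485787288406
```

View pics/t1.png

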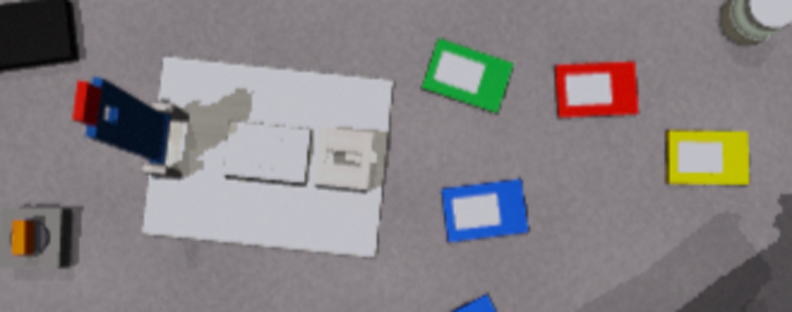

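```bash
python3 -c "
from h import *
print(go([.5293,-.373,.023],-.022))"
```

```text
(array([ 0.1497, -0.0305,  0.1774]), array([0.0019, 0.0001, 0.0181]))
```

step_arm:
  commands:
    - [0, 0.1497, -0.0305, 0.08, 0.0019, 0, 0.018]
    - [0, 0.1497, -0.0305, 0.08, 0.0019, 0, 0.018]
    - [0, 0.1497, -0.0305, 0.08, 0.0019, 0, 0.018]
    - [0, 0.1497, -0.0305, 0.1, 0.0019, 0, 0.018]
    - [0, 0.1497, -0.0305, 0.1, 0.0019, 0, 0.018]
    - [0, 0.1497, -0.0305, 0.14, 0.0019, 0, 0.018]
    - [0, 0.1497, -0.0305, 0.165, 0.0019, 0, 0.018]
    - [0, 0.1497, -0.0305, 0.173, 0.0019, 0, 0.018]
    - [0, 0.1497, -0.0305, 0.1765, 0.0019, 0, 0.018]
    - [0, 0.1497, -0.0305, 0.1765, 0.0019, 0, 0.018]
    - [0, 0.1497, -0.0305, 0.1765, 0.0019, 0, 0.018]
    - [120, 0.1497, -0.0305, 0.1765, 0.0019, 0, 0.018]
    - [120, 0.1497, -0.0305, 0.1765, 0.0019, 0, 0.018]
    - [120, 0.1497, -0.0305, 0.1765, 0.0019, 0, 0.018]
    - [120, 0.1497, -0.0305, 0.1765, 0.0019, 0, 0.018]
    - [120, 0.1497, -0.0305, 0.1765, 0.0019, 0, 0.018]

```text
clock: 8.95
eef_pos: [0.53, -0.3738, 0.0254]
eef_rot: [1.0, -0.011, 0.001, 0.001]
wrist_force: [-1.6, 0.6, 6.5]
finger_gap: 0.688
```

```bash
python3 -c "
from h import *
p=off([.5293,-.373],-.022); print(p,robot.get_obs()['eef_pos']); print(place(p[1],.15)); print(place(p[1],.05))"
```

```text
[-0.00076085  0.00082433] [ 0.53004254 -0.37384087  0.02541406]
(array([-0.008 , -0.4918, -0.1254]), array([ 0.0015, -0.0015,  0.083 ]))
(array([-0.0081, -0.4919, -0.0254]), array([ 0.0015, -0.0015,  0.083 ]))
```

step_arm:
  commands:
    - [120, 0, 0, -0.05, 0, 0, 0]
    - [120, 0, 0, -0.1, 0, 0, 0]
    - [120, -0.008, -0.4918, -0.1254, 0.0015, -0.0015, 0.083]
    - [120, -0.008, -0.4918, -0.1254, 0.0015, -0.0015, 0.083]
    - [120, -0.008, -0.4918, -0.1254, 0.0015, -0.0015, 0.083]
    - [120, -0.008, -0.4918, -0.1254, 0.0015, -0.0015, 0.083]
    - [120, -0.008, -0.4918, -0.1254, 0.0015, -0.0015, 0.083]
    - [120, -0.008, -0.4918, -0.1254, 0.0015, -0.0015, 0.083]
    - [120, -0.008, -0.4918, -0.1254, 0.0015, -0.0015, 0.083]
    - [120, -0.008, -0.4918, -0.1254, 0.0015, -0.0015, 0.083]
    - [120, -0.008, -0.4918, -0.1254, 0.0015, -0.0015, 0.083]
    - [120, -0.008, -0.4918, -0.1254, 0.0015, -0.0015, 0.083]
    - [120, -0.008, -0.4918, -0.1254, 0.0015, -0.0015, 0.083]
    - [120, -0.008, -0.4918, -0.1254, 0.0015, -0.0015, 0.083]
    - [120, -0.008, -0.4918, -0.1254, 0.0015, -0.0015, 0.083]
    - [120, -0.008, -0.4918, -0.1254, 0.0015, -0.0015, 0.083]

```text
clock: 10.55
eef_pos: [0.5326, 0.117, 0.1498]
eef_rot: [0.999, -0.053, -0.0, 0.0]
wrist_force: [0.3, 0.4, -0.8]
finger_gap: 0.685
```

```bash
python3 -c "
from h import *
print(robot.get_obs()['eef_pos'],place(.0008,.052))"
```

```text
[0.53262598 0.11696895 0.14980454] (array([ 0.    , -0.0013,  0.0978]), array([ 0.0004,  0.0004, -0.0019]))
```

step_arm:
  commands:
    - [120, 0, -0.0025, 0.05, 0, 0, -0.002]
    - [120, 0, -0.0025, 0.08, 0, 0, -0.002]
    - [120, 0, -0.0025, 0.092, 0, 0, -0.002]
    - [120, 0, -0.0025, 0.0978, 0, 0, -0.002]
    - [120, 0, -0.0025, 0.0978, 0, 0, -0.002]
    - [120, 0, -0.0025, 0.0978, 0, 0, -0.002]
    - [120, 0, -0.0025, 0.0978, 0, 0, -0.002]

```text
clock: 11.25
eef_pos: [0.5343, 0.1193, 0.0532]
eef_rot: [0.999, -0.053, 0.001, -0.0]
wrist_force: [-0.3, -0.7, -1.2]
finger_gap: 0.687
```

step_arm:
  commands:
    - [120, -0.0014, 0.001, 0, 0, 0, 0]
    - [120, -0.0014, 0.001, 0, 0, 0, 0]
    - [120, -0.0014, 0.001, 0.0005, 0, 0, 0]
    - [0, -0.0014, 0.001, 0.0005, 0, 0, 0]
    - [0, -0.0014, 0.001, 0.0005, 0, 0, 0]
    - [0, -0.0014, 0.001, 0.0005, 0, 0, 0]
    - [0, -0.0014, 0.001, 0.0005, 0, 0, 0]
    - [0, -0.0014, 0.001, -0.05, 0, 0, 0]
    - [0, -0.0014, 0.001, -0.1, 0, 0, 0]
    - [0, -0.0014, 0.001, -0.1, 0, 0, 0]

```text
clock: 12.25
eef_pos: [0.5382, 0.1191, 0.1607]
eef_rot: [0.999, -0.053, 0.008, -0.001]
wrist_force: [2.5, -1.2, 0.1]
finger_gap: 1.002
```

```bash
python3 -c "
from h import *
print(robot.get_obs()['eef_pos']);print(go([.45,-.36,.153],-.105))"
```

```text
[0.53824732 0.11909911 0.16071303]
(array([-0.0375,  0.4857,  0.0056]), array([-0.0031, -0.0163, -0.0003]))
```

step_arm:
  commands:
    - [0, -0.0375, 0.4857, 0.005, -0.003, -0.016, 0]
    - [0, -0.0375, 0.4857, 0.005, -0.003, -0.016, 0]
    - [0, -0.0375, 0.4857, 0.005, -0.003, -0.016, 0]
    - [0, -0.0375, 0.4857, 0.005, -0.003, -0.016, 0]
    - [0, -0.0375, 0.4857, 0.005, -0.003, -0.016, 0]
    - [0, -0.0375, 0.4857, 0.005, -0.003, -0.016, 0]
    - [0, -0.0375, 0.4857, 0.005, -0.003, -0.016, 0]
    - [0, -0.0375, 0.4857, 0.005, -0.003, -0.016, 0]
    - [0, -0.0375, 0.4857, 0.005, -0.003, -0.016, 0]
    - [0, -0.0375, 0.4857, 0.005, -0.003, -0.016, 0]
    - [0, -0.0375, 0.4857, 0.005, -0.003, -0.016, 0]
    - [0, -0.0375, 0.4857, 0.005, -0.003, -0.016, 0]

```text
clock: 13.45
eef_pos: [0.4495, -0.3604, 0.1531]
eef_rot: [0.999, -0.054, -0.0, -0.001]
wrist_force: [0.7, 0.1, 0.0]
finger_gap: 1.0
```

```bash
python3 look.py 2; python3 - <<'E'
from h import *
im=np.load('top.npy')
for b in blobs(im,'yellow',300,1500): print('pile yellow',*fit(b,'top',.026,.012))
print(go([.6066,-.2502,.0245],.041))
E
```

```text
13.5 [ 0.4496 -0.3593  0.153 ]
yellow (223, 190, 36, 27) [ 0.5363  0.1213 -0.1111] 0.9561612741892048
green (306, 156, 38, 31) [ 0.6225 -0.105  -0.3444] 0.9442007156864727
blue (313, 263, 35, 40) [ 0.3251 -0.116  -1.1206] 0.9531935176358437
blue (314, 215, 36, 26) [ 0.4708 -0.1219  0.1208] 0.9559151341453705
red (361, 166, 35, 23) [ 0.6065 -0.2503  0.0447] 0.9414560121400902
pile yellow [ 0.53388724  0.11880036 -0.11280032] 0.9613241991944894
(array([ 0.1447, -0.1248,  0.1286]), array([-0.0016,  0.0005, -0.1466]))
```

View pics/p2.png

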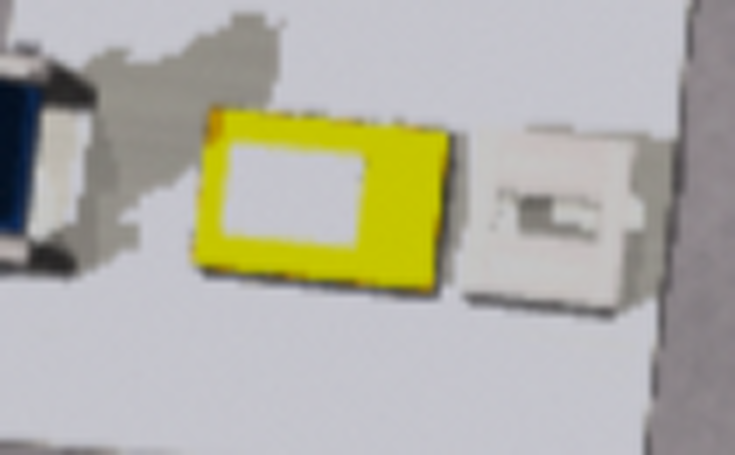

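step_arm:
  commands:
    - [0, 0.1447, -0.1248, 0.05, -0.0016, 0, -0.147]
    - [0, 0.1447, -0.1248, 0.05, -0.0016, 0, -0.147]
    - [0, 0.1447, -0.1248, 0.05, -0.0016, 0, -0.147]
    - [0, 0.1447, -0.1248, 0.05, -0.0016, 0, -0.147]
    - [0, 0.1447, -0.1248, 0.06, -0.0016, 0, -0.147]
    - [0, 0.1447, -0.1248, 0.1, -0.0016, 0, -0.147]
    - [0, 0.1447, -0.1248, 0.12, -0.0016, 0, -0.147]
    - [0, 0.1447, -0.1248, 0.1286, -0.0016, 0, -0.147]
    - [0, 0.1447, -0.1248, 0.1286, -0.0016, 0, -0.147]
    - [0, 0.1447, -0.1248, 0.1286, -0.0016, 0, -0.147]
    - [0, 0.1447, -0.1248, 0.1286, -0.0016, 0, -0.147]
    - [120, 0.1447, -0.1248, 0.1286, -0.0016, 0, -0.147]
    - [120, 0.1447, -0.1248, 0.1286, -0.0016, 0, -0.147]
    - [120, 0.1447, -0.1248, 0.1286, -0.0016, 0, -0.147]
    - [120, 0.1447, -0.1248, 0.1286, -0.0016, 0, -0.147]
    - [120, 0.1447, -0.1248, 0.1286, -0.0016, 0, -0.147]

```text
clock: 15.1
eef_pos: [0.6075, -0.2509, 0.026]
eef_rot: [1.0, 0.021, 0.001, 0.001]
wrist_force: [-0.8, 0.2, 5.4]
finger_gap: 0.686
```

```bash
python3 -c "
from h import *
p=off([.6066,-.2502],.043); print(p,robot.get_obs()['eef_pos']); print(place(p[1],.16))"
```

```text
[-0.00085437  0.00071923] [ 0.6074845  -0.25088184  0.02599182]
(array([-0.0593, -0.3718, -0.1346]), array([ 0.0012, -0.0015,  0.1463]))
```

step_arm:
  commands:
    - [120, 0, 0, -0.05, 0, 0, 0]
    - [120, 0, 0, -0.1, 0, 0, 0]
    - [120, -0.0593, -0.3718, -0.1346, 0.0012, -0.0015, 0.146]
    - [120, -0.0593, -0.3718, -0.1346, 0.0012, -0.0015, 0.146]
    - [120, -0.0593, -0.3718, -0.1346, 0.0012, -0.0015, 0.146]
    - [120, -0.0593, -0.3718, -0.1346, 0.0012, -0.0015, 0.146]
    - [120, -0.0593, -0.3718, -0.1346, 0.0012, -0.0015, 0.146]
    - [120, -0.0593, -0.3718, -0.1346, 0.0012, -0.0015, 0.146]
    - [120, -0.0593, -0.3718, -0.1346, 0.0012, -0.0015, 0.146]
    - [120, -0.0593, -0.3718, -0.1346, 0.0012, -0.0015, 0.146]
    - [120, -0.0593, -0.3718, -0.1346, 0.0012, -0.0015, 0.146]
    - [120, -0.0593, -0.3718, -0.1346, 0.0012, -0.0015, 0.146]
    - [120, -0.0593, -0.3718, -0.1346, 0.0012, -0.0015, 0.146]
    - [120, -0.0593, -0.3718, -0.1346, 0.0012, -0.0015, 0.146]

```text
clock: 16.5
eef_pos: [0.5329, 0.1171, 0.1598]
eef_rot: [0.999, -0.053, -0.0, 0.0]
wrist_force: [-0.2, 0.0, -0.6]
finger_gap: 0.687
```

```bash
python3 -c "
from h import *
print(robot.get_obs()['eef_pos'],place(.0007,.066))"
```

```text
[0.532898   0.11714427 0.15975192] (array([-0.0003, -0.0012,  0.0938]), array([ 0.0004,  0.0004, -0.0016]))
```

step_arm:
  commands:
    - [120, 0, -0.0012, 0.05, 0, 0, -0.002]
    - [120, 0, -0.0012, 0.08, 0, 0, -0.002]
    - [120, -0.0003, -0.0012, 0.09, 0, 0, -0.002]
    - [120, -0.0003, -0.0012, 0.0935, 0, 0, -0.002]
    - [120, -0.0003, -0.0012, 0.0935, 0, 0, -0.002]
    - [120, -0.0003, -0.0012, 0.0935, 0, 0, -0.002]
    - [120, -0.0003, -0.0012, 0.0935, 0, 0, -0.002]
    - [120, -0.0003, -0.0012, 0.0935, 0, 0, -0.002]

```text
clock: 17.3
eef_pos: [0.5337, 0.1185, 0.0675]
eef_rot: [0.999, -0.052, 0.001, -0.0]
wrist_force: [0.1, 0.2, -1.1]
finger_gap: 0.686
```

```bash
python3 -c "
from h import *
print(robot.get_obs()['eef_pos'],place(.0007,.065))"
```

```text
[0.53373947 0.11849364 0.06754048] (array([-0.001 ,  0.0003,  0.0025]), array([-0.0002, -0.0021,  0.0005]))
```

step_arm:
  commands:
    - [120, -0.001, 0.0003, 0.002, 0, -0.002, 0]
    - [120, -0.001, 0.0003, 0.0035, 0, -0.002, 0]
    - [120, -0.001, 0.0003, 0.0035, 0, -0.002, 0]
    - [0, -0.001, 0.0003, 0.0035, 0, -0.002, 0]
    - [0, -0.001, 0.0003, 0.0035, 0, -0.002, 0]
    - [0, -0.001, 0.0003, 0.0035, 0, -0.002, 0]
    - [0, -0.001, 0.0003, 0.0035, 0, -0.002, 0]
    - [0, -0.001, 0.0003, -0.01, 0, 0, 0]
    - [0, -0.001, 0.0003, -0.05, 0, 0, 0]
    - [0, -0.001, 0.0003, -0.08, 0, 0, 0]
    - [0, -0.001, 0.0003, -0.08, 0, 0, 0]

```text
clock: 18.4
eef_pos: [0.5367, 0.1187, 0.1535]
eef_rot: [0.999, -0.052, 0.006, -0.001]
wrist_force: [1.2, 0.1, 0.1]
finger_gap: 0.999
```

```bash
python3 -c "
from h import *
print(robot.get_obs()['eef_pos']);print(go([.45,-.36,.153],0))"
```

```text
[0.53668793 0.11874735 0.15354454]
(array([-0.0363,  0.4852, -0.001 ]), array([-0.0017, -0.0127, -0.1045]))
```

step_arm:
  commands:
    - [0, -0.0363, 0.4852, -0.001, -0.0017, -0.0127, -0.1]
    - [0, -0.0363, 0.4852, -0.001, -0.0017, -0.0127, -0.1]
    - [0, -0.0363, 0.4852, -0.001, -0.0017, -0.0127, -0.1]
    - [0, -0.0363, 0.4852, -0.001, -0.0017, -0.0127, -0.1]
    - [0, -0.0363, 0.4852, -0.001, -0.0017, -0.0127, -0.1]
    - [0, -0.0363, 0.4852, -0.001, -0.0017, -0.0127, -0.1]
    - [0, -0.0363, 0.4852, -0.001, -0.0017, -0.0127, -0.1]
    - [0, -0.0363, 0.4852, -0.001, -0.0017, -0.0127, -0.1]
    - [0, -0.0363, 0.4852, -0.001, -0.0017, -0.0127, -0.1]
    - [0, -0.0363, 0.4852, -0.001, -0.0017, -0.0127, -0.1]
    - [0, -0.0363, 0.4852, -0.001, -0.0017, -0.0127, -0.1]

```text
clock: 19.5
eef_pos: [0.4496, -0.3649, 0.1535]
eef_rot: [1.0, -0.005, 0.001, 0.001]
wrist_force: [1.0, 0.1, 0.4]
finger_gap: 1.001
```

```bash
python3 look.py 3; python3 - <<'E'
from h import *
im=np.load('top.npy')
for b in blobs(im,'red',300,1500): print('pile red',*fit(b,'top',.038,.012))
for b in blobs(im,'green',300,1500):
    p,_=fit(b,'top',0,.012); print(p,go([p[0],p[1],.0245],p[2]))
E
```

```text
19.55 [ 0.4495 -0.3621  0.1531]
green (306, 156, 38, 31) [ 0.6226 -0.1049 -0.3367] 0.9431152245079416
blue (313, 263, 35, 40) [ 0.3251 -0.1159 -1.124 ] 0.9537109412235716
blue (314, 215, 36, 26) [ 0.4706 -0.1219  0.1188] 0.9568718682891911
red (222, 190, 37, 26) [ 0.5374  0.1227 -0.101 ] 0.9539707208503617
pile red [ 0.53366789  0.11889569 -0.10361046] 0.9559063287386986
[ 0.62264458 -0.10493412 -0.3367096 ] (array([ 0.171 , -0.2586,  0.1286]), array([ 1.000e-04, -6.000e-04,  3.287e-01]))
```

Red lies at the pad pose to about 1 mm. Green next.

step_arm:
  commands:
    - [0, 0.171, -0.2586, 0.05, 0, 0, 0.329]
    - [0, 0.171, -0.2586, 0.05, 0, 0, 0.329]
    - [0, 0.171, -0.2586, 0.05, 0, 0, 0.329]
    - [0, 0.171, -0.2586, 0.05, 0, 0, 0.329]
    - [0, 0.171, -0.2586, 0.05, 0, 0, 0.329]
    - [0, 0.171, -0.2586, 0.05, 0, 0, 0.329]
    - [0, 0.171, -0.2586, 0.06, 0, 0, 0.329]
    - [0, 0.171, -0.2586, 0.1, 0, 0, 0.329]
    - [0, 0.171, -0.2586, 0.12, 0, 0, 0.329]
    - [0, 0.171, -0.2586, 0.1286, 0, 0, 0.329]
    - [0, 0.171, -0.2586, 0.1286, 0, 0, 0.329]
    - [0, 0.171, -0.2586, 0.1286, 0, 0, 0.329]
    - [120, 0.171, -0.2586, 0.1286, 0, 0, 0.329]
    - [120, 0.171, -0.2586, 0.1286, 0, 0, 0.329]
    - [120, 0.171, -0.2586, 0.1286, 0, 0, 0.329]
    - [120, 0.171, -0.2586, 0.1286, 0, 0, 0.329]
    - [120, 0.171, -0.2586, 0.1286, 0, 0, 0.329]

```text
clock: 21.25
eef_pos: [0.624, -0.1055, 0.0264]
eef_rot: [0.986, -0.168, 0.002, 0.0]
wrist_force: [-1.2, -0.5, 6.5]
finger_gap: 0.688
```

```bash
python3 -c "
from h import *
p=off([.6226,-.1049],-.337); print(p,robot.get_obs()['eef_pos']); print(place(p[1],.16))"
```

```text
[-0.00153552  0.00013145] [ 0.62400568 -0.10553179  0.0264441 ]
(array([-0.1599, -0.1816, -0.1341]), array([ 0.0004, -0.0037, -0.2324]))
```

step_arm:
  commands:
    - [120, 0, 0, -0.05, 0, 0, 0]
    - [120, 0, 0, -0.1, 0, 0, 0]
    - [120, 0, 0, -0.134, 0, 0, 0]
    - [120, -0.1599, -0.1816, -0.1341, 0, -0.0037, -0.232]
    - [120, -0.1599, -0.1816, -0.1341, 0, -0.0037, -0.232]
    - [120, -0.1599, -0.1816, -0.1341, 0, -0.0037, -0.232]
    - [120, -0.1599, -0.1816, -0.1341, 0, -0.0037, -0.232]
    - [120, -0.1599, -0.1816, -0.1341, 0, -0.0037, -0.232]
    - [120, -0.1599, -0.1816, -0.1341, 0, -0.0037, -0.232]
    - [120, -0.1599, -0.1816, -0.1341, 0, -0.0037, -0.232]
    - [120, -0.1599, -0.1816, -0.1341, 0, -0.0037, -0.232]

```text
clock: 22.35
eef_pos: [0.5334, 0.1183, 0.1602]
eef_rot: [0.999, -0.053, 0.0, 0.0]
wrist_force: [-0.2, -0.2, -1.1]
finger_gap: 0.685
```

```bash
python3 -c "
from h import *
print(robot.get_obs()['eef_pos'],place(.0001,.078))"
```

```text
[0.53335692 0.1182859  0.16019667] (array([-0.0007, -0.0006,  0.0822]), array([ 0.0007, -0.0009, -0.001 ]))
```

step_arm:
  commands:
    - [120, -0.0007, -0.0006, 0.05, 0, 0, -0.001]
    - [120, -0.0007, -0.0006, 0.075, 0, 0, -0.001]
    - [120, -0.0007, -0.0006, 0.0815, 0, 0, -0.001]
    - [120, -0.0007, -0.0006, 0.0825, 0, 0, -0.001]
    - [120, -0.0007, -0.0006, 0.0825, 0, 0, -0.001]
    - [120, -0.0007, -0.0006, 0.0825, 0, 0, -0.001]
    - [120, -0.0007, -0.0006, 0.0825, 0, 0, -0.001]

```text
clock: 23.05
eef_pos: [0.5338, 0.1186, 0.0785]
eef_rot: [0.999, -0.053, 0.001, 0.0]
wrist_force: [-0.4, -0.3, -0.9]
finger_gap: 0.685
```

```bash
python3 -c "
from h import *
print(robot.get_obs()['eef_pos'],place(.0001,.077))"
```

```text
[0.53375173 0.11864835 0.07848464] (array([-0.001 , -0.0001,  0.0015]), array([ 0.0003, -0.0026, -0.0006]))
```

step_arm:
  commands:
    - [120, -0.001, 0, 0.0015, 0, -0.002, 0]
    - [120, -0.001, 0, 0.002, 0, -0.002, 0]
    - [120, -0.001, 0, 0.002, 0, -0.002, 0]
    - [0, -0.001, 0, 0.002, 0, -0.002, 0]
    - [0, -0.001, 0, 0.002, 0, -0.002, 0]
    - [0, -0.001, 0, 0.002, 0, -0.002, 0]
    - [0, -0.001, 0, 0.002, 0, -0.002, 0]
    - [0, -0.001, 0, -0.01, 0, 0, 0]
    - [0, -0.001, 0, -0.05, 0, 0, 0]
    - [0, -0.001, 0, -0.08, 0, 0, 0]
    - [0, -0.001, 0, -0.08, 0, 0, 0]

```text
clock: 24.15
eef_pos: [0.5366, 0.1193, 0.1644]
eef_rot: [0.999, -0.053, 0.007, -0.001]
wrist_force: [0.4, 0.1, -0.1]
finger_gap: 1.0
```

```bash
python3 -c "
from h import *
print(robot.get_obs()['eef_pos']);print(go([.45,-.34,.153],0.115))"
```

```text
[0.53661439 0.11925584 0.16444952]
(array([-0.0379,  0.4658,  0.0101]), array([-0.0004, -0.0132, -0.2206]))
```

step_arm:
  commands:
    - [0, -0.0379, 0.4658, 0, 0, -0.013, -0.22]
    - [0, -0.0379, 0.4658, 0, 0, -0.013, -0.22]
    - [0, -0.0379, 0.4658, 0, 0, -0.013, -0.22]
    - [0, -0.0379, 0.4658, 0, 0, -0.013, -0.22]
    - [0, -0.0379, 0.4658, 0, 0, -0.013, -0.22]
    - [0, -0.0379, 0.4658, 0, 0, -0.013, -0.22]
    - [0, -0.0379, 0.4658, 0, 0, -0.013, -0.22]
    - [0, -0.0379, 0.4658, 0.01, 0, -0.013, -0.22]
    - [0, -0.0379, 0.4658, 0.01, 0, -0.013, -0.22]
    - [0, -0.0379, 0.4658, 0.01, 0, -0.013, -0.22]
    - [0, -0.0379, 0.4658, 0.01, 0, -0.013, -0.22]

```text
clock: 25.25
eef_pos: [0.4493, -0.343, 0.1529]
eef_rot: [0.998, 0.055, 0.0, 0.0]
wrist_force: [-0.0, 1.1, 0.0]
finger_gap: 1.005
```

```bash
python3 look.py 4; python3 - <<'E'
from h import *
im=np.load('top.npy')
for b in blobs(im,'green',300,1500): print('pile green',*fit(b,'top',.05,.012))
for b in blobs(im,'blue',300,1500):
    p,_=fit(b,'top',0,.012); print(p,go([p[0],p[1],.0245],p[2]))
E
```

```text
25.3 [ 0.4493 -0.3409  0.1528]
green (221, 189, 38, 27) [ 0.5384  0.1233 -0.1029] 0.9249477132650984
blue (313, 263, 35, 40) [ 0.3251 -0.1159 -1.1237] 0.9541398116013882
blue (314, 215, 36, 26) [ 0.4708 -0.1219  0.1212] 0.9549571067454867
pile green [ 0.53358261  0.11809844 -0.10822832] 0.9612666558774343
[ 0.24109322 -0.26084777  1.47778767] (array([-0.198 , -0.1027,  0.1284]), array([-1.100e-03, -8.000e-04, -1.366e+00]))
[ 0.32512226 -0.11590007 -1.12373613] (array([-0.0983, -0.2373,  0.1286]), array([-1.0000e-03,  8.0000e-04,  1.2355e+00]))
[ 0.4707771  -0.12186128  0.12115543] (array([ 0.0458, -0.2152,  0.1285]), array([-0.0012,  0.0001, -0.0094]))
[ 0.88570365 -0.72967983  1.50634813] (array([0.3903, 0.4351, 0.1277]), array([-1.1000e-03, -8.0000e-04, -1.3946e+00]))
```

step_arm:
  commands:
    - [0, 0.0458, -0.2152, 0.05, -0.001, 0, -0.008]
    - [0, 0.0458, -0.2152, 0.05, -0.001, 0, -0.008]
    - [0, 0.0458, -0.2152, 0.05, -0.001, 0, -0.008]
    - [0, 0.0458, -0.2152, 0.05, -0.001, 0, -0.008]
    - [0, 0.0458, -0.2152, 0.05, -0.001, 0, -0.008]
    - [0, 0.0458, -0.2152, 0.06, -0.001, 0, -0.008]
    - [0, 0.0458, -0.2152, 0.1, -0.001, 0, -0.008]
    - [0, 0.0458, -0.2152, 0.12, -0.001, 0, -0.008]
    - [0, 0.0458, -0.2152, 0.1285, -0.001, 0, -0.008]
    - [0, 0.0458, -0.2152, 0.1285, -0.001, 0, -0.008]
    - [0, 0.0458, -0.2152, 0.1285, -0.001, 0, -0.008]
    - [120, 0.0458, -0.2152, 0.1285, -0.001, 0, -0.008]
    - [120, 0.0458, -0.2152, 0.1285, -0.001, 0, -0.008]
    - [120, 0.0458, -0.2152, 0.1285, -0.001, 0, -0.008]
    - [120, 0.0458, -0.2152, 0.1285, -0.001, 0, -0.008]
    - [120, 0.0458, -0.2152, 0.1285, -0.001, 0, -0.008]

```text
clock: 26.9
eef_pos: [0.4719, -0.1225, 0.0261]
eef_rot: [0.998, 0.06, 0.001, 0.001]
wrist_force: [-1.2, 1.1, 5.1]
finger_gap: 0.688
```

```bash
python3 -c "
from h import *
p=off([.4708,-.1219],.12); print(p,robot.get_obs()['eef_pos']); print(place(p[1],.17))"
```

```text
[-0.00106911  0.00070646] [ 0.47194599 -0.1224734   0.02609131]
(array([ 0.0894, -0.2316, -0.144 ]), array([ 0.001 , -0.0023,  0.2246]))
```

step_arm:
  commands:
    - [120, 0, 0, -0.05, 0, 0, 0]
    - [120, 0, 0, -0.1, 0, 0, 0]
    - [120, 0, 0, -0.144, 0, 0, 0]
    - [120, 0.0894, -0.2316, -0.144, 0.001, -0.0023, 0.2246]
    - [120, 0.0894, -0.2316, -0.144, 0.001, -0.0023, 0.2246]
    - [120, 0.0894, -0.2316, -0.144, 0.001, -0.0023, 0.2246]
    - [120, 0.0894, -0.2316, -0.144, 0.001, -0.0023, 0.2246]
    - [120, 0.0894, -0.2316, -0.144, 0.001, -0.0023, 0.2246]
    - [120, 0.0894, -0.2316, -0.144, 0.001, -0.0023, 0.2246]
    - [120, 0.0894, -0.2316, -0.144, 0.001, -0.0023, 0.2246]
    - [120, 0.0894, -0.2316, -0.144, 0.001, -0.0023, 0.2246]
    - [120, 0.0894, -0.2316, -0.144, 0.001, -0.0023, 0.2246]

```text
clock: 28.1
eef_pos: [0.5323, 0.1169, 0.17]
eef_rot: [0.999, -0.053, -0.0, 0.0]
wrist_force: [-0.3, -1.0, 0.0]
finger_gap: 0.685
```

```bash
python3 -c "
from h import *
print(robot.get_obs()['eef_pos'],place(.0007,.09))"
```

```text
[0.53234904 0.11686766 0.17000613] (array([ 0.0003, -0.0015,  0.08  ]), array([ 0.0005,  0.0004, -0.002 ]))
```

step_arm:
  commands:
    - [120, 0.0003, -0.0015, 0.05, 0, 0, -0.002]
    - [120, 0.0003, -0.0015, 0.072, 0, 0, -0.002]
    - [120, 0.0003, -0.0015, 0.079, 0, 0, -0.002]
    - [120, 0.0003, -0.0015, 0.08, 0, 0, -0.002]
    - [120, 0.0003, -0.0015, 0.08, 0, 0, -0.002]
    - [120, 0.0003, -0.0015, 0.08, 0, 0, -0.002]
    - [120, 0.0003, -0.0015, 0.08, 0, 0, -0.002]

```text
clock: 28.8
eef_pos: [0.5337, 0.1182, 0.0911]
eef_rot: [0.999, -0.053, 0.001, 0.0]
wrist_force: [-0.2, 0.3, -0.0]
finger_gap: 0.683
```

```bash
python3 -c "
from h import *
print(robot.get_obs()['eef_pos'],place(.0007,.0887))"
```

```text
[0.53374097 0.11823369 0.09111861] (array([-0.001 ,  0.    ,  0.0024]), array([-0.0001, -0.0017, -0.0003]))
```

step_arm:
  commands:
    - [120, -0.001, 0, 0.0015, 0, -0.002, 0]
    - [120, -0.001, 0, 0.003, 0, -0.002, 0]
    - [120, -0.001, 0, 0.003, 0, -0.002, 0]
    - [0, -0.001, 0, 0.003, 0, -0.002, 0]
    - [0, -0.001, 0, 0.003, 0, -0.002, 0]
    - [0, -0.001, 0, 0.003, 0, -0.002, 0]
    - [0, -0.001, 0, 0.003, 0, -0.002, 0]
    - [0, -0.001, 0, -0.01, 0, 0, 0]
    - [0, -0.001, 0, -0.05, 0, 0, 0]
    - [0, -0.001, 0, -0.1, 0, 0, 0]
    - [0, -0.001, 0.05, -0.15, 0, 0, 0]
    - [0, -0.05, 0.2, -0.2, 0, 0, 0]
    - [0, -0.05, 0.3, -0.22, 0, 0, 0]
    - [0, -0.05, 0.3, -0.22, 0, 0, 0]
    - [0, -0.05, 0.3, -0.22, 0, 0, 0]
    - [0, -0.05, 0.3, -0.22, 0, 0, 0]

```text
clock: 30.4
eef_pos: [0.4595, -0.1463, 0.3036]
eef_rot: [0.999, -0.052, 0.002, 0.0]
wrist_force: [0.6, -1.0, -0.3]
finger_gap: 1.007
```

```bash
python3 look.py 5; python3 - <<'E'
from h import *
im=np.load('top.npy')
for b in blobs(im,'blue',300,1500):
    if 200<cv2.boundingRect(b)[0]<300: print('pile blue',*fit(b,'top',.062,.012))
s=robot.camera('scene')
def redc(im,box):
    x0,y0,x1,y1=box; m=cv2.inRange(cv2.cvtColor(im,cv2.COLOR_BGR2HSV),(0,150,60),(8,255,255)); n=np.zeros_like(m); n[y0:y1,x0:x1]=m[y0:y1,x0:x1]
    M=cv2.moments(n,True); return np.array([M['m10'],M['m01']])/M['m00'],M['m00'],cv2.boundingRect(n)
a=redc(im,(150,160,200,215)); b=redc(s,(370,125,410,200)); print(a,b,tri({'top':a[0],'scene':b[0]}))
cv2.imwrite('pics/s5.png',cv2.resize(s[110:290,260:470],None,fx=3.3,fy=3.3,interpolation=cv2.INTER_CUBIC))
for n in('bar_tip','key','stand'):
    for c in('top','scene'):
        r=robot.mark_of(n,c); print(n,c,[(np.round(q['location'],1),q['confidence']) for q in r[:2]])
E
```

```text
30.45 [ 0.4594 -0.1532  0.3062]
blue (313, 263, 35, 40) [ 0.3251 -0.1161 -1.1167] 0.9592719649323422
blue (220, 189, 38, 27) [ 0.5401  0.1257 -0.1111] 0.9234704241998929
pile blue [ 0.53377753  0.11944817 -0.10916086] 0.9536811225391439
(array([163.46808511, 181.95744681]), 94.0, (160, 174, 8, 17)) (array([390.83116883, 146.54545455]), 77.0, (387, 137, 9, 23)) [0.54462816 0.23051187 0.33528952]
bar_tip top [(array([183.7, 166.9]), 0.65)]
bar_tip scene [(array([147. , 389.8]), 0.81)]
key top [(array([237. , 145.4]), 0.46)]
key scene [(array([233.6, 432.3]), 0.52)]
stand top [(array([237.3, 147.6]), 0.69), (array([181.6, 166.7]), 0.58)]
stand scene [(array([232.9, 433.6]), 0.68)]
```

View pics/s5.png

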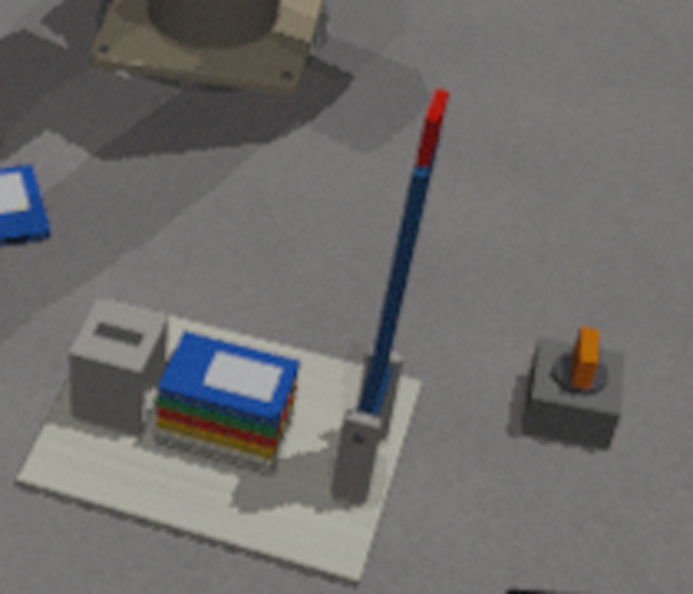

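```bash
cat >> h.py <<'E'
def car(x,y,z): c,s=np.cos(PY),np.sin(PY); return np.array([.533+c*x-s*y,.119+s*x+c*y,z])
E
python3 -c "
from h import *
print(car(0,105,0)*1, go(car(0,.03,.342),PY), go(car(0,.112,.342),PY))"
```

```text
[ 11.53775273 104.54071909   0.        ] (array([ 0.0455, -0.2984, -0.0406]), array([-0.0007, -0.0007,  0.0019])) (array([ 0.0456, -0.3804, -0.0405]), array([-0.0007, -0.0007,  0.0019]))
```

step_arm:
  commands:
    - [0, 0.0455, -0.2984, -0.0406, 0, 0, 0.002]
    - [0, 0.0455, -0.2984, -0.0406, 0, 0, 0.002]
    - [0, 0.0455, -0.2984, -0.0406, 0, 0, 0.002]
    - [0, 0.0455, -0.2984, -0.0406, 0, 0, 0.002]
    - [0, 0.0455, -0.2984, -0.0406, 0, 0, 0.002]
    - [0, 0.0455, -0.2984, -0.0406, 0, 0, 0.002]
    - [0, 0.0455, -0.2984, -0.0406, 0, 0, 0.002]
    - [0, 0.0455, -0.2984, -0.0406, 0, 0, 0.002]
    - [0, 0.0455, -0.32, -0.0406, 0, 0, 0.002]
    - [0, 0.0455, -0.34, -0.0406, 0, 0, 0.002]
    - [0, 0.0455, -0.36, -0.0406, 0, 0, 0.002]
    - [0, 0.0455, -0.3804, -0.0406, 0, 0, 0.002]
    - [0, 0.0455, -0.3804, -0.0406, 0, 0, 0.002]
    - [0, 0.0455, -0.3804, -0.0406, 0, 0, 0.002]

```text
clock: 32.2
eef_pos: [0.544, 0.2295, 0.3415]
eef_rot: [0.999, -0.053, -0.0, 0.0]
wrist_force: [-0.5, -0.5, 0.2]
finger_gap: 1.003
```

```bash
python3 -c "
from h import *
print(robot.get_obs()['eef_pos'],car(0,.112,.342))
s=robot.camera('scene')
cv2.imwrite('pics/s6.png',cv2.resize(s[80:290,260:470],None,fx=2.8,fy=2.8,interpolation=cv2.INTER_CUBIC))"
```

```text
[0.54403237 0.22945917 0.34153154] [0.5447384  0.23038317 0.342     ]
```

View pics/s6.png

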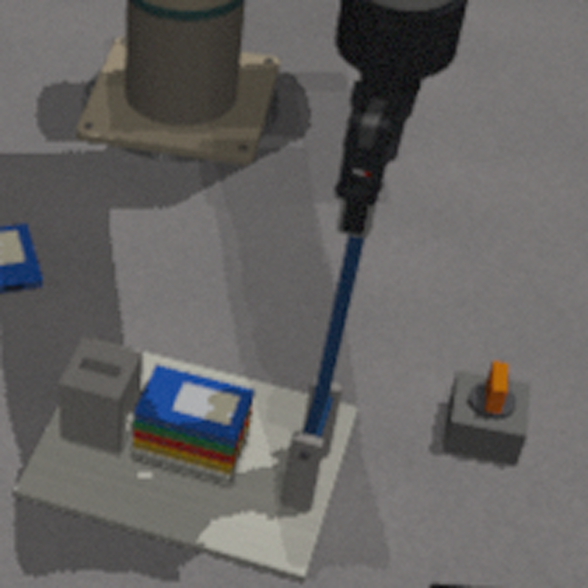

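step_arm:
  commands:
    - [120, 0, 0, 0, 0, 0, 0]
    - [200, 0, 0, 0, 0, 0, 0]
    - [200, 0, 0, 0, 0, 0, 0]
    - [200, 0, 0, 0, 0, 0, 0]
    - [200, 0, 0, 0, 0, 0, 0]
    - [200, 0, 0, 0, 0, 0, 0]
  force: 20

```text
clock: 32.85
eef_pos: [0.5431, 0.2291, 0.342]
eef_rot: [0.999, -0.053, -0.001, 0.0]
wrist_force: [-4.7, -0.4, 4.3]
finger_gap: 0.344
```

```bash
python3 -c "
import numpy as np
q0=1.6
for q in np.linspace(1.6,0,20)[1:]: print(round(q,2),round(.25*(np.cos(q)-np.cos(q0)),3),round(.25*(np.sin(q0)-np.sin(q)),3))"
```

```text
1.52 0.021 0.0
1.43 0.042 0.002
1.35 0.063 0.006
1.26 0.083 0.012
1.18 0.103 0.019
1.09 0.122 0.028
1.01 0.14 0.038
0.93 0.157 0.05
0.84 0.174 0.063
0.76 0.189 0.078
0.67 0.203 0.094
0.59 0.215 0.111
0.51 0.226 0.129
0.42 0.235 0.148
0.34 0.243 0.167
0.25 0.249 0.187
0.17 0.254 0.208
0.08 0.256 0.229
0.0 0.257 0.25
```

step_arm:
  commands:
    - [200, 0, 0.021, 0, 0, 0, 0]
    - [200, 0, 0.042, 0.002, 0, 0, 0]
    - [200, 0, 0.063, 0.006, 0, 0, 0]
    - [200, 0, 0.083, 0.012, 0, 0, 0]
    - [200, 0, 0.103, 0.019, 0, 0, 0]
    - [200, 0, 0.122, 0.028, 0, 0, 0]
    - [200, 0, 0.14, 0.038, 0, 0, 0]
    - [200, 0, 0.157, 0.05, 0, 0, 0]
    - [200, 0, 0.157, 0.05, 0, 0, 0]

```text
clock: 33.75
eef_pos: [0.5259, 0.0708, 0.291]
eef_rot: [0.999, -0.054, -0.002, 0.002]
wrist_force: [-2.6, -2.3, 1.7]
finger_gap: 0.346
```

```bash
python3 -c "
from h import *
o=robot.get_obs();d=o['eef_pos']-[.533,.119,0];print(o['eef_pos'],-np.sin(PY)*d[0]+np.cos(PY)*d[1],np.cos(PY)*d[0]+np.sin(PY)*d[1],o['eef_rot'])
s=robot.camera('scene')
cv2.imwrite('pics/s7.png',cv2.resize(s[80:290,260:470],None,fx=2.8,fy=2.8,interpolation=cv2.INTER_CUBIC))"
```

```text
[0.52593283 0.07080797 0.29095425] -0.048667301764826316 -0.0019773793526539777 [ 0.99853739 -0.05401918 -0.00158829  0.00157834]
```

View pics/s7.png

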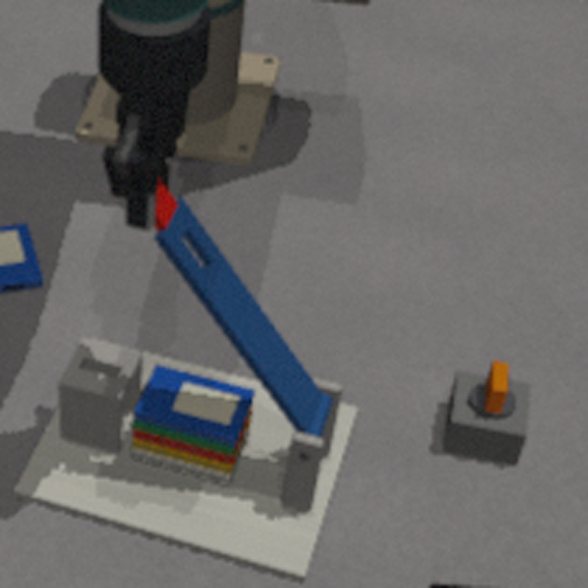

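```bash
python3 -c "
import numpy as np
q0=.913
for q in np.linspace(q0,-.01,12)[1:]: print(round(q,2),round(.251*(np.cos(q)-np.cos(q0)),3),round(.251*(np.sin(q0)-np.sin(q)),3))"
```

```text
0.83 0.016 0.014
0.75 0.031 0.028
0.66 0.045 0.044
0.58 0.057 0.062
0.49 0.068 0.08
0.41 0.077 0.099
0.33 0.084 0.118
0.24 0.09 0.139
0.16 0.094 0.159
0.07 0.097 0.18
-0.01 0.098 0.201
```

step_arm:
  commands:
    - [200, 0, 0.016, 0.014, 0, 0, 0]
    - [200, 0, 0.031, 0.028, 0, 0, 0]
    - [200, 0, 0.045, 0.044, 0, 0, 0]
    - [200, 0, 0.057, 0.062, 0, 0, 0]
    - [200, 0, 0.068, 0.08, 0, 0, 0]
    - [200, 0, 0.077, 0.099, 0, 0, 0]
    - [200, 0, 0.084, 0.118, 0, 0, 0]
    - [200, 0, 0.09, 0.139, 0, 0, 0]
    - [200, 0, 0.094, 0.159, 0, 0, 0]
    - [200, 0, 0.097, 0.18, 0, 0, 0]
    - [200, 0, 0.098, 0.196, 0, 0, 0]
    - [200, 0, 0.098, 0.201, 0, 0, 0]
    - [200, 0, 0.098, 0.202, 0, 0, 0]
    - [200, 0, 0.098, 0.202, 0, 0, 0]

```text
clock: 35.2
eef_pos: [0.5153, -0.0269, 0.0899]
eef_rot: [0.999, -0.054, -0.001, 0.002]
wrist_force: [0.1, -3.8, -2.1]
finger_gap: 0.35
```

step_arm:
  commands:
    - [200, 0, 0, 0.003, 0, 0, 0]
    - [200, 0, 0, 0.005, 0, 0, 0]
    - [200, 0, 0, 0.005, 0, 0, 0]

```text
clock: 35.5
eef_pos: [0.5156, -0.027, 0.0889]
eef_rot: [0.999, -0.054, -0.001, 0.002]
wrist_force: [-11.3, -0.4, 27.7]
finger_gap: 0.345
```

step_arm:
  commands:
    - [200, 0, 0, -0.003, 0, 0, 0]
    - [0, 0, 0, -0.003, 0, 0, 0]
    - [0, 0, 0, -0.003, 0, 0, 0]
    - [0, 0, 0, -0.003, 0, 0, 0]
    - [0, 0, 0, -0.003, 0, 0, 0]
    - [0, 0, 0, -0.05, 0, 0, 0]
    - [0, 0, 0, -0.1, 0, 0, 0]
    - [0, 0, 0.05, -0.15, 0, 0, 0]
    - [0, -0.05, 0.1, -0.18, 0, 0, 0]
    - [0, -0.05, 0.15, -0.18, 0, 0, 0]
    - [0, -0.05, 0.15, -0.18, 0, 0, 0]
    - [0, -0.05, 0.15, -0.18, 0, 0, 0]

```text
clock: 36.7
eef_pos: [0.4499, -0.1734, 0.2712]
eef_rot: [0.998, -0.056, 0.0, 0.004]
wrist_force: [0.6, 0.2, -0.2]
finger_gap: 1.0
```

```bash
python3 - <<'E'
from h import *
np.set_printoptions(precision=4,suppress=True)
o=robot.get_obs();print(o['clock'],o['eef_pos'],o['qpos'],o['finger_gap'])
t=robot.camera('top');s=robot.camera('scene')
g={}
for n,z in(('slot',.09),('bar_tip',.086),('key',.012),('stand',0)):
    for c in('top','scene'):
        r=robot.mark_of(n,c)
        if r: u=np.array(r[0]['location'])[::-1]; print(n,c,u,r[0]['confidence'],back(u,z,c))
np.save('top.npy',t);np.save('scene.npy',s)
a=cv2.resize(t[160:260,125:295],None,fx=4.6,fy=4.6,interpolation=cv2.INTER_CUBIC)
cv2.imwrite('pics/t8.png',a)
b=cv2.resize(s[190:270,380:480],None,fx=5,fy=5,interpolation=cv2.INTER_CUBIC);cv2.imwrite('pics/s8.png',b)
# orange handle
for c,im in(('top',t),('scene',s)):
    m=cv2.inRange(cv2.cvtColor(im,cv2.COLOR_BGR2HSV),(5,150,60),(20,255,255)); m[:, :100]=0
    for q in cv2.findContours(m,0,1)[0]:
        if cv2.contourArea(q)>15: print(c,cv2.boundingRect(q),cv2.minAreaRect(q))
E
```

```text
36.7 [ 0.4499 -0.1734  0.2712] [-0.4986  0.0115 -0.3038  1.2517 -0.006   1.1846] 1.000438552912577
slot top [275.5 202.3] 0.7 [0.53   0.0268 0.09  ]
slot scene [295.8 212.1] 0.94 [0.5321 0.0375 0.09  ]
bar_tip top [293.3 204.8] 0.66 [ 0.524  -0.0172  0.086 ]
bar_tip scene [271.3 206. ] 0.6 [ 0.5228 -0.0267  0.086 ]
key top [145.6 238.6] 0.59 [0.4426 0.3697 0.012 ]
key scene [433.  232.1] 0.61 [0.4446 0.3713 0.012 ]
stand top [148.6 236.4] 0.55 [0.4484 0.3659 0.    ]
stand scene [430.7 234.1] 0.58 [ 0.4415  0.3679 -0.    ]
top (135, 232, 9, 14) ((139.0, 238.5), (13.0, 8.0), 90.0)
top (304, 108, 11, 10) ((308.28302001953125, 113.00943756103516), (10.439401626586914, 8.378993034362793), 15.945395469665527)
scene (220, 292, 13, 12) ((225.90586853027344, 298.0764465332031), (10.521127700805664, 12.365036964416504), 77.47119140625)
scene (433, 209, 8, 19) ((437.0699768066406, 218.00997924804688), (6.646804332733154, 17.819091796875), 8.130102157592773)
```

View pics/t8.png

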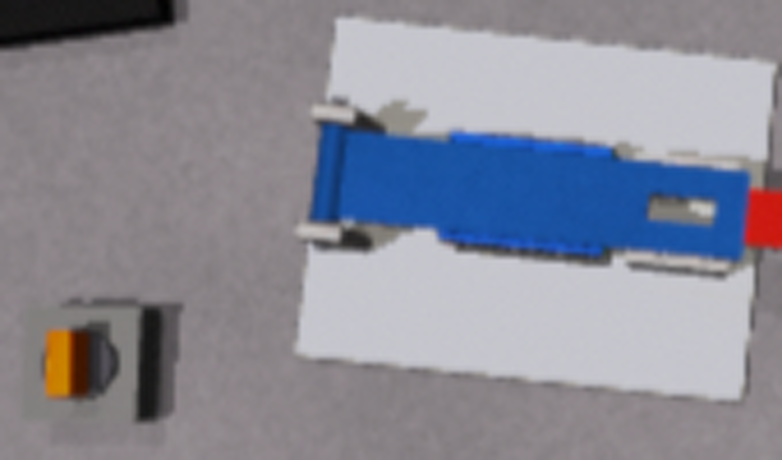

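```bash
python3 - <<'E'
from h import *
np.set_printoptions(precision=4,suppress=True)
I={'top':np.load('top.npy'),'scene':np.load('scene.npy')}
for c,im in I.items():
    H=cv2.cvtColor(im,cv2.COLOR_BGR2HSV)
    m=cv2.inRange(H,(3,130,50),(22,255,255))
    for q in cv2.findContours(m,0,cv2.CHAIN_APPROX_NONE)[0]:
        u=cv2.boundingRect(q)
        if cv2.contourArea(q)>40 and ((c=='top' and u[0]<160) or (c=='scene' and u[0]>420)):
            print(c,'key handle',u,*fit(q,c,.045,.03,.014,.036))
    # slot in bar
    bl=cv2.inRange(H,(95,120,40),(130,255,255)); x0,y0,x1,y1=(250,190,295,222) if c=='top' else (270,190,330,235)
    q=max(cv2.findContours(bl,cv2.RETR_EXTERNAL,1)[0],key=lambda k: cv2.pointPolygonTest(k,(260.,200.) if c=='top' else (310.,222.),False)*cv2.contourArea(k))
    f=np.zeros_like(bl); cv2.drawContours(f,[q],-1,255,-1); f=cv2.erode(f,np.ones((3,3))); hol=f&~bl; hol[:, :x0]=0; hol[:,x1:]=0
    n,l,st,ce=cv2.connectedComponentsWithStats(hol)
    for i in range(1,n):
        if st[i,4]>8: print(c,'slot',st[i],ce[i],back(ce[i]+0,.09,c))
    print(c,'bar contour',cv2.boundingRect(q))
print('expected slot',car(0,-.085,.09),proj([car(0,-.085,.09)],'top'),proj([car(0,-.085,.09)],'scene'))
# stand: edges
g=cv2.GaussianBlur(I['top'],(3,3),0)
print(g[222:256,125:170:1].mean(2).astype(int)[::3])
E
```

```text
top key handle (135, 232, 10, 14) [ 0.4427  0.3691 -1.5434] 0.8788829959952376
top slot [266 202  15   7  82] [272.9512 205.1829] [0.5229 0.0331 0.09  ]
top bar contour (193, 187, 95, 30)
scene key handle (433, 209, 8, 19) [ 0.4413  0.3703 -1.6256] 0.8494847748060669
scene slot [289 206  14   6  39] [295.5128 208.5385] [0.5207 0.0339 0.09  ]
scene slot [322 225   8   4  18] [325.5556 226.3889] [0.5602 0.116  0.09  ]
scene bar contour (280, 199, 99, 41)
expected slot [0.5241 0.0345 0.09  ] [[272.41   204.6887]] [[295.3865 209.552 ]]
[[136 135 135 134 135 135 134 134 134 135 136 136 135 136 136 136 136 137
  137 137 137 136 135 134 134 135 135 134 133 133 132 132 132 133 134 134
  133 133 134 134 134 133 133 133 133]
 [135 136 137 136 135 133 132 131 132 133 134 133 130 125 117 108 104 107
  114 113 105 100  99 100 101 102 101 100 100 104 110 113 114 116 116 116
  116 116 116 121 129 133 134 134 133]
 [138 138 138 135 132 130 129 127 127 127 128 127 127 127 127 127 126 126
  125 124 123 123 123 125 127 128 128 127 126 114  84  48  31  31  44  66
   82  86  97 117 130 134 134 132 130]
 
[... 982 characters left out ...]
8 115 111 103  90  77  74
   77  83  91 104 116 124 129 130 130 130 120  89  49  27  26  34  53  73
   88 105 126 136 136 137 137 139 140]
 [138 138 138 136 133 130 128 129 129 129 129 129 129 129 128 125 122 120
  120 120 122 125 128 129 130 130 130 129 119  88  49  29  29  41  62  82
   97 114 131 137 137 138 139 140 140]
 [137 136 137 137 137 137 138 138 138 137 134 130 128 126 126 126 127 127
  127 128 128 128 130 131 131 130 130 130 127 119 113 112 112 115 121 130
  138 141 141 142 142 141 140 140 140]
 [137 136 135 135 136 138 139 140 139 137 134 130 129 129 129 128 127 127
  128 129 130 130 130 131 132 131 131 133 134 133 132 131 129 128 129 133
  139 142 143 143 142 141 140 140 140]]
```

View pics/s8.png

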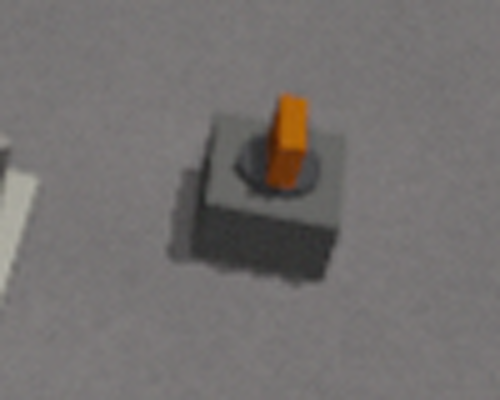

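```bash
python3 -c "
from h import *
print(go([.442,.3697,.15],1.52))"
```

```text
(array([-0.0649, -0.5355,  0.1171]), array([ 1.5000e-03,  5.4000e-03, -1.6258e+00]))
```

step_arm:
  commands:
    - [0, -0.0649, -0.5355, 0, 0.0015, 0.0054, -1.626]
    - [0, -0.0649, -0.5355, 0, 0.0015, 0.0054, -1.626]
    - [0, -0.0649, -0.5355, 0, 0.0015, 0.0054, -1.626]
    - [0, -0.0649, -0.5355, 0, 0.0015, 0.0054, -1.626]
    - [0, -0.0649, -0.5355, 0, 0.0015, 0.0054, -1.626]
    - [0, -0.0649, -0.5355, 0, 0.0015, 0.0054, -1.626]
    - [0, -0.0649, -0.5355, 0, 0.0015, 0.0054, -1.626]
    - [0, -0.0649, -0.5355, 0, 0.0015, 0.0054, -1.626]
    - [0, -0.0649, -0.5355, 0, 0.0015, 0.0054, -1.626]
    - [0, -0.0649, -0.5355, 0, 0.0015, 0.0054, -1.626]
    - [0, -0.0649, -0.5355, 0.05, 0.0015, 0.0054, -1.626]
    - [0, -0.0649, -0.5355, 0.1, 0.0015, 0.0054, -1.626]
    - [0, -0.0649, -0.5355, 0.1171, 0.0015, 0.0054, -1.626]
    - [0, -0.0649, -0.5355, 0.1171, 0.0015, 0.0054, -1.626]
    - [0, -0.0649, -0.5355, 0.1171, 0.0015, 0.0054, -1.626]

```text
clock: 38.7
eef_pos: [0.4418, 0.3698, 0.15]
eef_rot: [0.725, 0.689, -0.0, -0.0]
wrist_force: [0.4, -0.4, 1.3]
finger_gap: 1.003
```

```bash
python3 -c "
from h import *
o=robot.get_obs();print(o['eef_pos'],o['qpos'][5],go([.442,.3697,.073],1.52))
s=robot.camera('scene')
cv2.imwrite('pics/s9.png',cv2.resize(s[150:270,380:480],None,fx=4.5,fy=4.5,interpolation=cv2.INTER_CUBIC))"
```

```text
[0.44175416 0.36983057 0.15001219] 0.634950506322088 (array([-0.0001,  0.0003,  0.077 ]), array([-0.0007,  0.0006,  0.0007]))
```

View pics/s9.png

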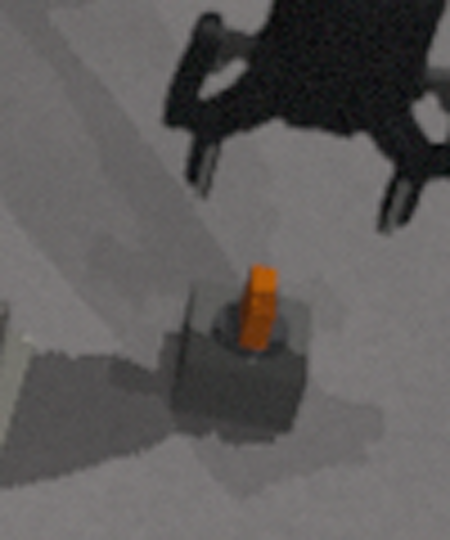

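step_arm:
  commands:
    - [0, 0, 0.0003, 0.04, 0, 0, 0]
    - [0, 0, 0.0003, 0.065, 0, 0, 0]
    - [0, 0, 0.0003, 0.075, 0, 0, 0]
    - [0, 0, 0.0003, 0.077, 0, 0, 0]
    - [0, 0, 0.0003, 0.077, 0, 0, 0]
    - [120, 0, 0.0003, 0.077, 0, 0, 0]
    - [160, 0, 0.0003, 0.077, 0, 0, 0]
    - [255, 0, 0.0003, 0.077, 0, 0, 0]
    - [255, 0, 0.0003, 0.077, 0, 0, 0]
    - [255, 0, 0.0003, 0.077, 0, 0, 0]
    - [255, 0, 0.0003, 0.077, 0, 0, 0]
    - [255, 0, 0.0003, 0.077, 0, 0, 0]
    - [255, 0, 0.0003, 0.077, 0, 0, 0]
  force: 40

```text
clock: 40.05
eef_pos: [0.4436, 0.3706, 0.0748]
eef_rot: [0.725, 0.689, 0.001, 0.0]
wrist_force: [-0.2, -0.3, 2.9]
finger_gap: 0.156
```

```bash
python3 -c "
from h import *
print(go([.523,.034,.195],-.105))"
```

```text
(array([-0.332 ,  0.0966, -0.1205]), array([ 5.0000e-04, -3.2000e-03,  1.6253e+00]))
```

step_arm:
  commands:
    - [255, 0, 0, -0.03, 0, 0, 0]
    - [255, 0, 0, -0.07, 0, 0, 0]
    - [255, 0, 0, -0.1205, 0, 0, 0]
    - [255, 0, 0, -0.1205, 0, 0, 0]
    - [255, -0.332, 0.0966, -0.1205, 0, -0.003, 1.625]
    - [255, -0.332, 0.0966, -0.1205, 0, -0.003, 1.625]
    - [255, -0.332, 0.0966, -0.1205, 0, -0.003, 1.625]
    - [255, -0.332, 0.0966, -0.1205, 0, -0.003, 1.625]
    - [255, -0.332, 0.0966, -0.1205, 0, -0.003, 1.625]
    - [255, -0.332, 0.0966, -0.1205, 0, -0.003, 1.625]
    - [255, -0.332, 0.0966, -0.1205, 0, -0.003, 1.625]
    - [255, -0.332, 0.0966, -0.1205, 0, -0.003, 1.625]
    - [255, -0.332, 0.0966, -0.1205, 0, -0.003, 1.625]
    - [255, -0.332, 0.0966, -0.1205, 0, -0.003, 1.625]
    - [255, -0.332, 0.0966, -0.1205, 0, -0.003, 1.625]
    - [255, -0.332, 0.0966, -0.1205, 0, -0.003, 1.625]
    - [255, -0.332, 0.0966, -0.1205, 0, -0.003, 1.625]
    - [255, -0.332, 0.0966, -0.1205, 0, -0.003, 1.625]

```text
clock: 41.85
eef_pos: [0.5228, 0.0341, 0.1946]
eef_rot: [0.999, -0.051, -0.0, 0.0]
wrist_force: [-0.6, -0.8, -1.0]
finger_gap: 0.158
```

```bash
python3 - <<'E'
from h import *
o=robot.get_obs();print(o['clock'],o['eef_pos'],o['finger_gap'],go([.523,.034,.195],-.105))
s=robot.camera('scene'); P=o['eef_pos']
y0,x0=110,250
v=cv2.resize(s[y0:y0+130,x0:x0+120],None,fx=4.5,fy=4.5,interpolation=cv2.INTER_CUBIC)
# overlay predicted crosspiece underside corners if centred under TCP, and predicted slot
c,sn=np.cos(PY),np.sin(PY)
def rect(ctr,hx,hy): return [[ctr[0]+c*a*hx-sn*b*hy,ctr[1]+sn*a*hx+c*b*hy,ctr[2]] for a,b in((-1,-1),(1,-1),(1,1),(-1,1))]
for r in(rect([P[0],P[1],P[2]-.0628],.004,.014),rect([.523,.034,.09],.007,.018)):
    cv2.polylines(v,[np.round((proj(r,'scene')-[x0,y0]+.5)*4.5).astype(int)],True,(0,255,255),1)
cv2.imwrite('pics/s10.png',v)
E
```

```text
41.85 [0.52280245 0.03405311 0.19464892] 0.15758145161749887 (array([ 0.0002,  0.    , -0.0004]), array([0.0001, 0.0002, 0.0022]))
```

View pics/s10.png

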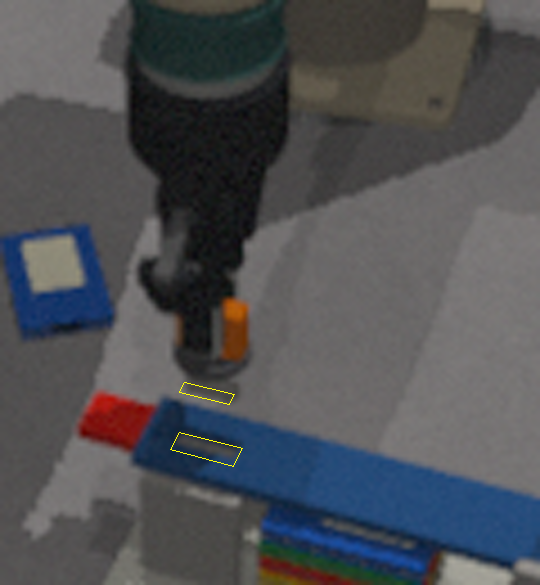

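```bash
python3 - <<'E'
from h import *
np.set_printoptions(precision=2,suppress=True)
P=robot.get_obs()['eef_pos']; c,sn=np.cos(PY),np.sin(PY)
B=lambda z,hx,hy:proj([[P[0]+c*a*hx-sn*b*hy,P[1]+sn*a*hx+c*b*hy,P[2]-.0628+z] for a,b in((-1,-1),(1,-1),(1,1),(-1,1))],'scene')
h=np.r_[B(.033,.007,.018),B(.063,.007,.018)]
print('handle pred cols',h[:,0].min(),h[:,0].max(),'rows',h[:,1].min(),h[:,1].max())
th=np.linspace(0,6.28,40); C=proj([[P[0]+.02*np.cos(t),P[1]+.02*np.sin(t),P[2]-.0628+.028] for t in th],'scene')
print('collar cols',C[:,0].min(),C[:,0].max(),'rows',C[:,1].min(),C[:,1].max())
s=robot.camera('scene')
m=cv2.inRange(cv2.cvtColor(s,cv2.COLOR_BGR2HSV),(3,110,40),(22,255,255))[160:200,280:315]
r,k=np.nonzero(m); print('orange cols',k.min()+280,k.max()+281,'rows',r.min()+160,r.max()+161)
cr=B(0,.004,.014); print('cross pred',cr[:,0].min(),cr[:,0].max(),cr[:,1].min(),cr[:,1].max())
v=cv2.resize(s[160:225,275:325],None,fx=9,fy=9,interpolation=cv2.INTER_CUBIC)
for q,col in((h[:4],(0,255,255)),(h[4:],(0,255,255)),(C,(0,255,0)),(cr,(255,255,0))): cv2.polylines(v,[np.round((q-[275,160]+.5)*9).astype(int)],True,col,1)
cv2.imwrite('pics/s11.png',v)
E
```

```text
handle pred cols 286.73286515094287 303.8255503311901 rows 173.19613765622097 190.41992173993694
collar cols 286.6559940802912 303.94219770652734 rows 182.30610256198003 194.19854431473124
orange cols 290 305 rows 176 190
cross pred 289.1527392222806 301.4792213538192 194.2956315111679 199.36573273029632
```

View pics/s11.png

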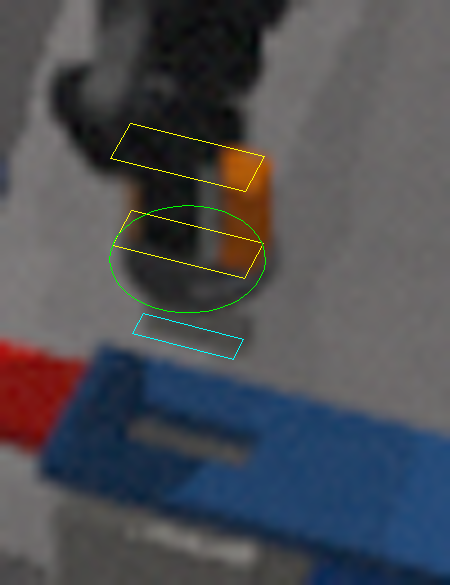

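step_arm:
  commands:
    - [255, 0, 0.0024, 0.0, 0, 0, 0.002]
    - [255, 0, 0.0024, 0.02, 0, 0, 0.002]
    - [255, 0, 0.0024, 0.034, 0, 0, 0.002]
    - [255, 0, 0.0024, 0.038, 0, 0, 0.002]
    - [255, 0, 0.0024, 0.042, 0, 0, 0.002]
    - [255, 0, 0.0024, 0.046, 0, 0, 0.002]
    - [255, 0, 0.0024, 0.048, 0, 0, 0.002]
    - [255, 0, 0.0024, 0.048, 0, 0, 0.002]

```text
clock: 42.75
eef_pos: [0.5228, 0.0316, 0.1469]
eef_rot: [0.999, -0.053, 0.0, 0.0]
wrist_force: [-0.1, 0.7, -1.2]
finger_gap: 0.156
```

step_arm:
  commands:
    - [255, 0, 0, 0.005, 0, 0, 0]
    - [255, 0, 0, 0.01, 0, 0, 0]
    - [255, 0, 0, 0.015, 0, 0, 0]
    - [255, 0, 0, 0.018, 0, 0, 0]
    - [255, 0, 0, 0.02, 0, 0, 0]
    - [255, 0, 0, 0.022, 0, 0, 0]
    - [255, 0, 0, 0.023, 0, 0, 0]
    - [255, 0, 0, 0.023, 0, 0, 0]

```text
clock: 43.55
eef_pos: [0.5227, 0.0317, 0.1247]
eef_rot: [0.999, -0.053, 0.0, 0.0]
wrist_force: [-2.7, -0.8, 5.0]
finger_gap: 0.158
```

step_arm:
  commands:
    - [255, 0, 0, -0.0005, 0, 0, -0.13]
    - [255, 0.0002, -0.0004, -0.0005, 0, 0, -0.27]
    - [255, 0.0004, -0.0008, -0.0005, 0, 0, -0.41]
    - [255, 0.0006, -0.0012, -0.0005, 0, 0, -0.55]
    - [255, 0.0008, -0.0015, -0.0005, 0, 0, -0.69]
    - [255, 0.001, -0.0018, -0.0005, 0, 0, -0.83]
    - [255, 0.0014, -0.002, -0.0005, 0, 0, -0.97]
    - [255, 0.0017, -0.0022, -0.0005, 0, 0, -1.11]
    - [255, 0.002, -0.0023, -0.0005, 0, 0, -1.25]
    - [255, 0.0022, -0.0024, -0.0005, 0, 0, -1.39]
    - [255, 0.0024, -0.0024, -0.0005, 0, 0, -1.5]
    - [255, 0.0024, -0.0024, -0.0005, 0, 0, -1.571]
    - [255, 0.0024, -0.0024, -0.0005, 0, 0, -1.571]
    - [255, 0.0024, -0.0024, -0.0005, 0, 0, -1.571]
    - [255, 0.0024, -0.0024, -0.0005, 0, 0, -1.571]

```text
clock: 45.05
eef_pos: [0.5254, 0.0338, 0.1253]
eef_rot: [0.744, 0.669, 0.0, 0.0]
wrist_force: [0.3, -0.6, -0.8]
finger_gap: 0.153
```

```bash
python3 - <<'E'
from h import *
o=robot.get_obs();print(o['wrist_force'],o['torque'],o['qpos'],go(o['eef_pos'],PY+np.pi/2))
E
```

```text
[ 0.26110812 -0.62853317 -0.7814511 ] [ 0.00595707 -0.02088957  0.00224269] [-5.84644366e-02  2.10488830e-01 -4.07331402e-01  9.52694005e-01
 -2.74882733e-04  4.77450470e-02] (array([0., 0., 0.]), array([ 0.0003,  0.0003, -0.0012]))
```

step_arm:
  commands:
    - [255, 0, 0, 0.0008, 0, 0, 0]
    - [255, 0, 0, 0.0008, 0, 0, 0]
    - [200, 0, 0, 0.0003, 0, 0, 0]
    - [100, 0, 0, 0, 0, 0, 0]
    - [0, 0, 0, 0, 0, 0, 0]
    - [0, 0, 0, 0, 0, 0, 0]
    - [0, 0, 0, 0, 0, 0, 0]
    - [0, 0, 0, -0.03, 0, 0, 0]
    - [0, 0, 0, -0.08, 0, 0, 0]
    - [0, 0, 0, -0.13, 0, 0, 0]
    - [0, -0.05, 0.08, -0.15, 0, 0, 0]
    - [0, -0.13, 0.1, -0.16, 0, 0, 0]
    - [0, -0.2, 0.12, -0.16, 0, 0, 0]
    - [0, -0.25, 0.12, -0.16, 0, 0, 0]
    - [0, -0.25, 0.12, -0.16, 0, 0, 0]
    - [0, -0.25, 0.12, -0.16, 0, 0, 0]

```text
clock: 46.65
eef_pos: [0.6184, -0.2304, 0.2853]
eef_rot: [0.744, 0.668, -0.0, 0.0]
wrist_force: [0.9, 0.2, 0.1]
finger_gap: 0.997
```

```bash
python3 - <<'E'
from h import *
o=robot.get_obs();print(o['clock'],o['eef_pos'],o['finger_gap'])
t=robot.camera('top');s=robot.camera('scene')
a=cv2.resize(t[140:250,190:310],None,fx=3.3,fy=4.5,interpolation=cv2.INTER_CUBIC)
b=cv2.resize(s[165:285,260:400],None,fx=2.8,fy=4.125,interpolation=cv2.INTER_CUBIC)
cv2.imwrite('pics/f.png',np.hstack([a,b]))
m=cv2.inRange(cv2.cvtColor(t,cv2.COLOR_BGR2HSV),(3,130,50),(22,255,255))
for q in cv2.findContours(m,0,cv2.CHAIN_APPROX_NONE)[0]:
    u=cv2.boundingRect(q)
    if cv2.contourArea(q)>30 and 250<u[0]<300: print(u,fit(q,'top',.095,.03,.014,.036))
E
```

```text
46.65 [ 0.61837852 -0.23035518  0.28526848] 0.9969716884273951
(269, 196, 8, 16) (array([0.52480067, 0.03446519, 1.43606118]), np.float64(0.8562527169975366))
```

View pics/f.png

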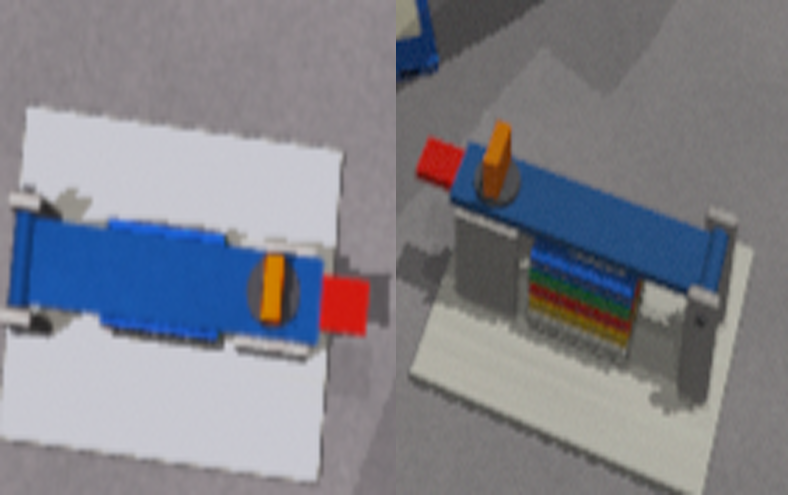

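```bash
python3 -c "
from workcell import robot
print(robot.job_done())"
```

```text
the job is handed in; nothing more can be done
None
```

The job is done and handed in at about 47 s on the robot's clock.

**Pile:** All five cases were there. I stacked white, yellow, red, green and blue on the pad; the blue one is the look-alike that started farthest from the base. Top-camera fits of yellow, red, green and blue each came out within about 1 mm and 0.01 rad of the pad. White, at the bottom, could not be fitted against the white plate. By eye it sat flush, with no pad showing at its edges.

**Bar:** I swung it down with a pinch on the red tab until it met a hard stop at 28 N. The pictures then showed it level over the pile.

**Key:** It went through the bar and bridge slots with no contact force until the collar touched the bar at 5 N, at the expected height. I turned it 90° and let go. In the last pictures the handle stands across the bar, within 0.03 rad of a full quarter turn, and the collar is on the bar.

**Bystanders:** I did not touch the bottle, jar, slide box or the other two blue cases. No case was seen to be knocked aside, and the gripper was open and well clear at hand-in.

**Disagreements between checks:**
- The scene camera put some positions up to 12 mm away from the top camera, mostly from poor outlines, so I relied on the top fits.
- The networks' slot marks were 5 to 10 mm off, so I measured the slot directly from the pictures instead.

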